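# Gauge turned feet into a hung louvre bin

### The arm

A 7-joint arm with a two-finger parallel gripper is mounted at the origin on the work surface. World frame = base frame: x ahead of the robot, y to its left, z up, the work surface at z = 0. Lengths are in m, angles in rad, forces in N, time in s.
With the tool pointing down it reaches from about 0.4 to 0.85 m from the base axis. Payload 10.4 kg.
Tool frame: the origin (TCP) lies midway between the tips of the shut fingers; the grasp point (between the pads) lies 19 mm behind it; z points along the fingers, y is the direction in which the jaws open and shut (so a half turn about z gives the same grasp; the last joint's range is limited). The gripper opens to 85 mm and grips with 20 to 120 N. Pads are 22 mm wide; open, the fingers measure 114 mm over their backs; the gripper's body (76 mm by 85 mm) begins 54 mm behind the grasp point. The pads swing forward as they close: fully open they stand 13 mm farther back than shut.
Start: joints at [-0.023, 0.332, -0.065, 1.46, 0.022, 1.35, -0.088], TCP at [0.625, 0, 0.231] pointing down, gripper open.
Joint ranges: [-2.6, 2.6], [-0.5, 2.12], [-1.47, 1.34], [0.16, 2.42], [-1.27, 4.41], [0.06, 2.06], [-2.6, 2.6]. Speed limits (rad/s): [2.22, 2.22, 2.79, 2.79, 3.14, 3.14, 3.14].

### API

Orientations are given as a unit quaternion [x, y, z, w].
In Python, from workcell import manip, camera, camera_info, workorder, nets gives the robot as it stands.
- The arm moves only by the tool apply_moves, never from a script. Its argument "commands" is a list of rows, each a list of 5 numbers: the shift along the tool's x, y, z in m, then the turn about the tool's z in degrees, then the gripper command: -1 is fully open, 1 is shut, values between are in proportion. A call has 1 to 5 rows; each row shifts and turns the pose as measured when the row begins, along the tool's axes as they then stand; what a row does not reach is not made up. A row lasts 1/12 s, in which the tool goes at most 41.7 mm and 7.16 degrees, less where a joint would pass 70% of its speed; a pose out of reach is approached as far as the arm can. A call is refused whole if a number of a shift passes 0.0417 or a number of a turn 7.16, either way. A call with a gripper value outside its range is refused whole. The fingers move at their own pace and stop on an object; "squeeze" is the grip in N (left out, the last holds). Time passes only in rows, so rows that do not move let the fingers close. It gives the time, the measured TCP pose, the force and the opening at its end, in the units of the state.
- manip.get_obs(): the state, without advancing time (a new reading comes with each control period).
- camera(name): name is "scene" or "side" or "wrist"; returns (picture, depth): 384x512x3 uint8, red, green, blue; 384x512 float32, m along the optical axis (not along the pixel's ray), 0 where there is no reading.
- camera_info(name): a dict with "camera_matrix" (3x3 intrinsics, pixels), "xyz" and "rotation" of the camera in the world; the wrist camera has in their place "T_tool_cam" (4x4, takes a point from camera to tool coordinates, whose origin is the TCP and whose axes are the flange's). Camera axes: x right, y down, z forward; pixel columns grow to the right and rows downward; lengths in m; the calibration is good to about 2 mm. A picture is of the moment at which its call begins: read the wrist's pose just before it. camera_info takes no time and is no camera call.
- workorder.hand_in(): hands the job in, once; it reports no verdict.
Trained networks look in the newest picture that a camera, given by its name, has taken for a name from the list of things; names that differ only in an ending like _2 or _b are one class to them, and where a whole thing is asked for, a point or a joint stands for the part that bears it (a point fixed in the world has none). Each returns a list of dicts, best first, with "conf" (0 to 1); they miss things now and then, are a little off and sometimes report something else, mostly with a low value. They report only what shows in the picture. A call takes as long as a camera call. They do not tell look-alikes from the thing itself.
- nets.look_for(camera, thing): "rect" ([left, top, width, height] in pixels, round what is visible of it).
- nets.place_of(camera, thing): "xy" ([column, row] in pixels: a listed point, or the origin of a listed thing).
The state is a dict: "clock": time; "joint_pos": joint angles; "joint_velocities": joint speeds; "tau": joint torques, N m; "position": TCP position; "ee_rot": TCP orientation; "ft_force": force on the tool from outside, world axes, zero at the start; "torque": the same for the moment, N m; "grip_width": opening from 0.0 (shut) to 1.0 (fully open).
Only numpy, scipy, OpenCV 4.12 (cv2) and the standard library are available. Lean on these libraries where they do the work, as an engineer would, in place of code of your own. Each camera call takes 0.05 s, during which the arm holds its last target. There are 200 camera calls.

### The job

First hang the empty blue bin on the upper rail of the louvre panel, near its middle, by its back lip so that it hangs free. Then try the turned aluminium feet disc-down in the stepped ring gauge: put every foot that enters the upper (GO) bore but stops at the lower (NO-GO) bore into the hung bin, and every other foot (too big for GO, or dropping right through to the gauge's floor) into the grey tray. Leave the bin hanging, and leave the pliers, black case and marker where they are.

Things in the scene. Friction and masses are not known exactly. Their poses are not given: they have to be found in the camera images.
- panel: fixed louvre panel of grey sheet, 300 mm wide (y), 200 mm high, front facing its -x. Origin: on the bench, mid-width, in the plane of the louvres' front faces, z up. Two upturned tongues run along y, 260 mm long, 5 mm thick (x 0 to 5 mm): the upper (the rail) with its top edge 160 mm up, the lower at 100 mm only backs the bin. Back sheet at x 22 to 26 mm, 200 mm high
- rail (a point): middle of the top edge of the upper tongue (panel frame x 2.5, y 0, z 160 mm); axes as the panel. The tongue is 22 mm high, with a clear gap of 17 mm behind it
- bin: loose blue plastic bin, 150 mm long (x), 120 mm wide (y), 0.2 kg. Origin: centre of the underside, z up. Floor 5 mm; sides 5 mm thick, 60 mm high; front wall at -x 10 mm thick, 50 mm high, made for gripping; back wall at +x 5 mm thick, 70 mm high, with the hooked lip behind it. Hung, it has the panel's yaw, its underside is 95 mm above the bench and it droops by up to 0.15 rad
- bin_lip (a point): middle of the roof of the lip's channel (bin frame x 81, y 0, z 65 mm; axes as the bin), at point rail when hung. The lip: a 5 mm ledge (z 65 to 70 mm) reaching back from the back wall (outer face x 75 mm) to x 92 mm, then turned down to z 45 mm, 5 mm thick, leaving a channel 12 mm wide (x 75 to 87 mm), open below
- bin_grip (a point): middle of the top edge of the thick front wall, which spans x -75 to -65 mm (bin frame x -70, y 0, z 50 mm)
- gauge: fixed steel stepped ring gauge on a base 110 mm square, 52 mm high, twelve-sided ring about 68 mm across at the top. Origin: centre of the underside, z up; bore on the z axis. Heights above the bench: funnel 52 to 42 mm, narrowing from 52 to 42 mm in diameter; GO bore 42 mm from 42 to 28 mm; cone 28 to 24 mm; NO-GO bore 38 mm from 24 mm down to the floor at 8 mm
- gauge_mouth (a point): centre of the bore at the gauge's top (gauge frame z 52 mm). A foot lowered upright into the bore and let go settles with its underside about 44 mm above the bench if too big, 26 mm if good, 8 mm if too small; at any other height it has jammed askew
- tray: fixed grey open tray for rejects, 160 mm (x) by 120 mm (y), 45 mm high, walls 4 mm, floor 4 mm. Origin: centre of its underside
- pliers: red-handled pliers lying on the bench, about 155 mm long, bystander; origin near the joint
- case: black case, 90 x 200 x 30 mm, bystander; origin centre of the underside
- marker: dark upright marker on a round foot, 44 mm wide, 122 mm tall, bystander; origin centre of the underside
- foota: turned aluminium foot, upright: round foot disc 30 mm high, on it a square stem 22 x 22 x 60 mm (flats along x, y), 90 mm in all, 0.12 kg, mostly in the disc. Disc about 40 mm in diameter: the true size is unknown and must be gauged (bad ones are 4 mm larger or smaller than good ones). Origin: centre of the disc's underside, z along the stem. May be absent
- footb: turned aluminium foot, upright: round foot disc 30 mm high, on it a square stem 22 x 22 x 60 mm (flats along x, y), 90 mm in all, 0.12 kg, mostly in the disc. Disc about 40 mm in diameter: the true size is unknown and must be gauged (bad ones are 4 mm larger or smaller than good ones). Origin: centre of the disc's underside, z along the stem. May be absent
- footc: turned aluminium foot, upright: round foot disc 30 mm high, on it a square stem 22 x 22 x 60 mm (flats along x, y), 90 mm in all, 0.12 kg, mostly in the disc. Disc about 40 mm in diameter: the true size is unknown and must be gauged (bad ones are 4 mm larger or smaller than good ones). Origin: centre of the disc's underside, z along the stem. May be absent
- footd: turned aluminium foot, upright: round foot disc 30 mm high, on it a square stem 22 x 22 x 60 mm (flats along x, y), 90 mm in all, 0.12 kg, mostly in the disc. Disc about 40 mm in diameter: the true size is unknown and must be gauged (bad ones are 4 mm larger or smaller than good ones). Origin: centre of the disc's underside, z along the stem. May be absent
- foote: turned aluminium foot, upright: round foot disc 30 mm high, on it a square stem 22 x 22 x 60 mm (flats along x, y), 90 mm in all, 0.12 kg, mostly in the disc. Disc about 40 mm in diameter: the true size is unknown and must be gauged (bad ones are 4 mm larger or smaller than good ones). Origin: centre of the disc's underside, z along the stem. May be absent
- footf: turned aluminium foot, upright: round foot disc 30 mm high, on it a square stem 22 x 22 x 60 mm (flats along x, y), 90 mm in all, 0.12 kg, mostly in the disc. Disc about 40 mm in diameter: the true size is unknown and must be gauged (bad ones are 4 mm larger or smaller than good ones). Origin: centre of the disc's underside, z along the stem. May be absent
Things that resemble listed ones, but are neither listed nor needed, are in the scene too. What is shaped like the footf but orange or yellow is not meant.

How it is judged:
On the way, in this order (a step that is already met when the one before it is completed fails the run):
1. the bin hangs by its lip on the upper rail (x of bin_lip in the frame of rail between -0.009 and 0.009 m and z of bin_lip in the frame of rail between -0.008 and 0.008 m and y of bin_lip in the frame of rail between -0.08 and 0.08 m and angle between bin's own z axis and vertical below 0.25 rad and angle between the y axis of bin and the y axis of panel, either way round below 0.15 rad), for 0.4 s.
2. a foot is tried upright in the mouth of the gauge (((horizontal distance between foota and gauge_mouth below 0.007 m and z of foota in the frame of gauge_mouth between -0.05 and -0.004 m and angle between foota's own z axis and vertical below 0.2 rad) or (horizontal distance between footb and gauge_mouth below 0.007 m and z of footb in the frame of gauge_mouth between -0.05 and -0.004 m and angle between footb's own z axis and vertical below 0.2 rad) or (horizontal distance between footc and gauge_mouth below 0.007 m and z of footc in the frame of gauge_mouth between -0.05 and -0.004 m and angle between footc's own z axis and vertical below 0.2 rad) or (horizontal distance between footd and gauge_mouth below 0.007 m and z of footd in the frame of gauge_mouth between -0.05 and -0.004 m and angle between footd's own z axis and vertical below 0.2 rad) or (horizontal distance between foote and gauge_mouth below 0.007 m and z of foote in the frame of gauge_mouth between -0.05 and -0.004 m and angle between foote's own z axis and vertical below 0.2 rad) or (horizontal distance between footf and gauge_mouth below 0.007 m and z of footf in the frame of gauge_mouth between -0.05 and -0.004 m and angle between footf's own z axis and vertical below 0.2 rad))), for 0.1 s.
At the end, for the whole second after the job is handed in: Bin hung on the upper rail by its lip (within 9 mm across, 8 mm in height, 80 mm along; parallel to 0.15 rad, tilt under 0.25 rad); feet whose disc radius (_edge lies 4 mm inside the rim) lies between half the NO-GO and half the GO bore are in the bin, all others in the grey tray; all at rest (all of step 1 and linear speed of bin below 0.03 m/s and (((x of foota in the frame of bin between -0.07 and 0.07 m and y of foota in the frame of bin between -0.056 and 0.056 m and z of foota in the frame of bin between -0.005 and 0.06 m and linear speed of foota below 0.03 m/s) and distance between foota_edge and foota_c0 between 0.015 and 0.017 m) or ((x of foota in the frame of tray between -0.076 and 0.076 m and y of foota in the frame of tray between -0.056 and 0.056 m and z of foota in the frame of tray between -0.005 and 0.06 m and linear speed of foota below 0.03 m/s) and not (distance between foota_edge and foota_c0 between 0.015 and 0.017 m))) and (((x of footb in the frame of bin between -0.07 and 0.07 m and y of footb in the frame of bin between -0.056 and 0.056 m and z of footb in the frame of bin between -0.005 and 0.06 m and linear speed of footb below 0.03 m/s) and distance between footb_edge and footb_c0 between 0.015 and 0.017 m) or ((x of footb in the frame of tray between -0.076 and 0.076 m and y of footb in the frame of tray between -0.056 and 0.056 m and z of footb in the frame of tray between -0.005 and 0.06 m and linear speed of footb below 0.03 m/s) and not (distance between footb_edge and footb_c0 between 0.015 and 0.017 m))) and (((x of footc in the frame of bin between -0.07 and 0.07 m and y of footc in the frame of bin between -0.056 and 0.056 m and z of footc in the frame of bin between -0.005 and 0.06 m and linear speed of footc below 0.03 m/s) and distance between footc_edge and footc_c0 between 0.015 and 0.017 m) or ((x of footc in the frame of tray between -0.076 and 0.076 m and y of footc in the frame of tray between -0.056 and 0.056 m and z of footc in the frame of tray between -0.005 and 0.06 m and linear speed of footc below 0.03 m/s) and not (distance between footc_edge and footc_c0 between 0.015 and 0.017 m))) and (((x of footd in the frame of bin between -0.07 and 0.07 m and y of footd in the frame of bin between -0.056 and 0.056 m and z of footd in the frame of bin between -0.005 and 0.06 m and linear speed of footd below 0.03 m/s) and distance between footd_edge and footd_c0 between 0.015 and 0.017 m) or ((x of footd in the frame of tray between -0.076 and 0.076 m and y of footd in the frame of tray between -0.056 and 0.056 m and z of footd in the frame of tray between -0.005 and 0.06 m and linear speed of footd below 0.03 m/s) and not (distance between footd_edge and footd_c0 between 0.015 and 0.017 m))) and (((x of foote in the frame of bin between -0.07 and 0.07 m and y of foote in the frame of bin between -0.056 and 0.056 m and z of foote in the frame of bin between -0.005 and 0.06 m and linear speed of foote below 0.03 m/s) and distance between foote_edge and foote_c0 between 0.015 and 0.017 m) or ((x of foote in the frame of tray between -0.076 and 0.076 m and y of foote in the frame of tray between -0.056 and 0.056 m and z of foote in the frame of tray between -0.005 and 0.06 m and linear speed of foote below 0.03 m/s) and not (distance between foote_edge and foote_c0 between 0.015 and 0.017 m))) and (((x of footf in the frame of bin between -0.07 and 0.07 m and y of footf in the frame of bin between -0.056 and 0.056 m and z of footf in the frame of bin between -0.005 and 0.06 m and linear speed of footf below 0.03 m/s) and distance between footf_edge and footf_c0 between 0.015 and 0.017 m) or ((x of footf in the frame of tray between -0.076 and 0.076 m and y of footf in the frame of tray between -0.056 and 0.056 m and z of footf in the frame of tray between -0.005 and 0.06 m and linear speed of footf below 0.03 m/s) and not (distance between footf_edge and footf_c0 between 0.015 and 0.017 m)))); the robot touches nothing.
It fails at once if the pliers, the case or the marker is moved more than 4 cm (distance of any of pliers, case, marker from where it was at the start of the episode above 0.04 m).
Of foota, footb, footc, footd, foote, footf only 4 to 6 are there at a start; the rules pass over those that are not, and their reading is None.
At some moment in a run one of foota, footb, footc, footd, foote, footf may be knocked a few centimetres aside while the robot is not near it.
It also fails if it takes over 210 s, if anything falls off the work surface, if the arm or the gripper's body presses on something with over 40 N, if the wrist force passes 120 N, or if a joint passes its speed limit or range.

## Working session

There is one attempt and no reset: what is moved stays moved. The work goes in short steps, Python scripts to look and compute and a tool call to move; the robot and the scene stay as the last step left them, time stands still between calls to the robot, and variables do not carry over. Pictures are saved under pics/ and viewed, about 12 in all and at most 16, crops included, and the job is handed in when it is done.

Besides the shell and the picture viewer there is one more tool, called after "Call:" as name(argument=value, ...) on one line, values as JSON. apply_moves: Moves the arm, as the interface text tells. Its arguments: {"type":"object","properties":{"commands":{"type":"array","items":{"type":"array","items":{"type":"number"}}},"squeeze":{"type":"number"}},"required":["commands"]}

```bash
ls; mkdir -p pics; cat > h.py <<'E'
import numpy as np, cv2
from scipy.spatial.transform import Rotation as R
from workcell import manip, camera, camera_info, workorder, nets
def cam(name):
    o=manip.get_obs(); img,d=camera(name); i=camera_info(name); K=np.array(i["camera_matrix"])
    if name=="wrist":
        T=np.eye(4);T[:3,:3]=R.from_quat(o["ee_rot"]).as_matrix();T[:3,3]=o["position"]
        T=T@np.array(i["T_tool_cam"])
    else:
        T=np.eye(4);r=np.array(i["rotation"]);T[:3,:3]=r if r.shape==(3,3) else R.from_quat(r).as_matrix();T[:3,3]=i["xyz"]
    return img,d,K,T
def cloud(d,K,T):
    v,u=np.mgrid[:d.shape[0],:d.shape[1]]
    p=np.stack([(u-K[0,2])/K[0,0]*d,(v-K[1,2])/K[1,1]*d,d],-1)
    return p@T[:3,:3].T+T[:3,3]
def proj(p,K,T):
    q=(np.asarray(p)-T[:3,3])@T[:3,:3]; return q[...,:2]/q[...,2:]*[K[0,0],K[1,1]]+K[:2,2]
def ray(uv,z,K,T):
    r=T[:3,:3]@np.array([(uv[0]-K[0,2])/K[0,0],(uv[1]-K[1,2])/K[1,1],1]); s=(z-T[2,3])/r[2]; return T[:3,3]+s*r
def save(n,img): cv2.imwrite("pics/"+n,cv2.cvtColor(img,cv2.COLOR_RGB2BGR))
def st():
    o=manip.get_obs(); m=R.from_quat(o["ee_rot"]).as_matrix()
    print("t",round(o["clock"],2),"tcp",np.round(o["position"],4),"x",np.round(m[:,0],3),"y",np.round(m[:,1],3),"F",np.round(o["ft_force"],1),"g",round(float(o["grip_width"]),3)); return o,m
E
python3 - <<'E'
from h import *
st()
ims=[]
for c in ("scene","side","wrist"):
    img,d,K,T=cam(c); np.savez("/tmp/%s.npz"%c,img=img,d=d,K=K,T=T); ims.append(img)
    print(c,K[0,0],np.round(T,3).tolist())
    for n in ["panel","bin","bin_grip","bin_lip","gauge","gauge_mouth","tray","pliers","case","marker","foota"]:
        r=nets.place_of(c,n); print(n,[(np.round(x["xy"],0).tolist(),round(x["conf"],2)) for x in r[:8]])
save("a.png",cv2.resize(ims[0],(800,600)));save("b.png",cv2.resize(ims[1],(800,600)))
E
```

```text
pics
t 0.0 tcp [ 0.6246 -0.      0.2305] x [ 0.  1. -0.] y [ 1.    -0.    -0.001] F [ 0.1  0.1 -0.3] g 1.001
scene 488.9539416383314 [[0.686, 0.625, -0.373, 1.096], [0.727, -0.589, 0.352, -0.442], [0.0, -0.513, -0.859, 1.218], [0.0, 0.0, 0.0, 1.0]]
panel [([336.0, 113.0], 0.78)]
bin [([301.0, 169.0], 0.77)]
bin_grip [([300.0, 185.0], 0.59)]
bin_lip [([313.0, 143.0], 0.79), ([300.0, 184.0], 0.28), ([220.0, 168.0], 0.17)]
gauge []
gauge_mouth [([218.0, 167.0], 0.87), ([344.0, 75.0], 0.62), ([199.0, 279.0], 0.17)]
tray [([112.0, 277.0], 0.91), ([207.0, 236.0], 0.29)]
pliers [([296.0, 251.0], 0.58)]
case [([239.0, 305.0], 0.97), ([199.0, 280.0], 0.46)]
marker [([358.0, 185.0], 0.76), ([217.0, 167.0], 0.44)]
foota [([174.0, 250.0], 0.88)]
side 430.1986069373498 [[-0.765, -0.393, 0.509, -0.148], [-0.643, 0.444, -0.624, 0.951], [0.019, -0.805, -0.593, 1.0], [0.0, 0.0, 0.0, 1.0]]
panel [([187.0, 302.0], 0.79)]
bin [([223.0, 243.0], 0.87), ([186.0, 303.0], 0.69)]
bin_grip [([230.0, 219.0], 0.84)]
bin_lip [([214.0, 244.0], 0.67)]
gauge [([290.0, 234.0], 0.69)]
gauge_mouth [([294.0, 223.0], 0.94)]
tray [([342.0, 184.0], 0.94), ([258.0, 175.0], 0.75)]
pliers [([232.0, 195.0], 0.6), ([276.0, 196.0], 0.53)]
case [([262.0, 174.0], 0.81)]
marker [([176.0, 234.0], 0.87), ([182.0, 262.0], 0.7)]
foota [([310.0, 195.0], 0.52)]
wrist 337.2144097750448 [[1.0, 0.0, 0.001, 0.625], [0.001, -0.96, -0.281, 0.071], [0.001, 0.281, -0.96, 0.374], [0.0, 0.0, 0.0, 1.0]]
panel []
bin []
bin_grip [([277.0, 15.0], 0.62)]
bin_lip []
gauge [([105.0, 149.0], 0.97)]
gauge_mouth [([84.0, 160.0], 0.73)]
tray []
pliers [([387.0, 162.0], 0.77), ([105.0, 145.0], 0.54)]
case [([373.0, 313.0], 0.62)]
marker []
foota [([198.0, 336.0], 0.88)]
```

View pics/a.png

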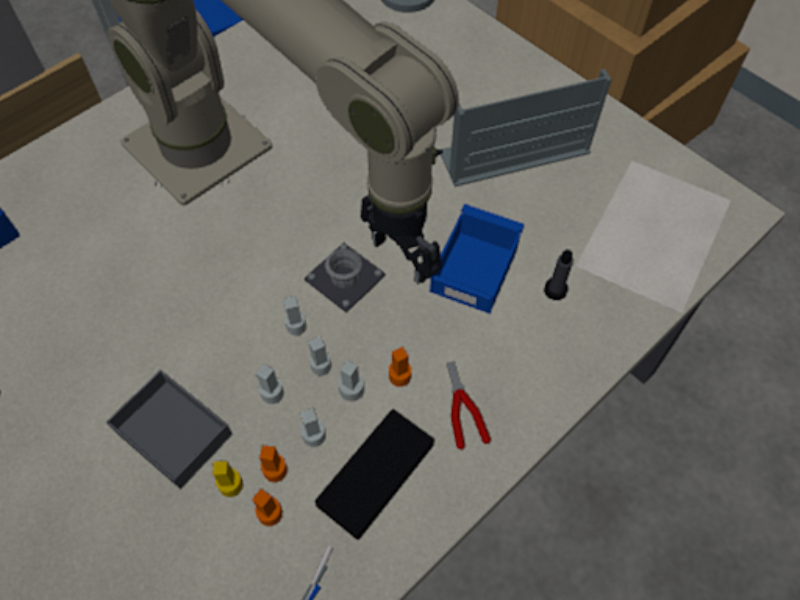

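View pics/b.png

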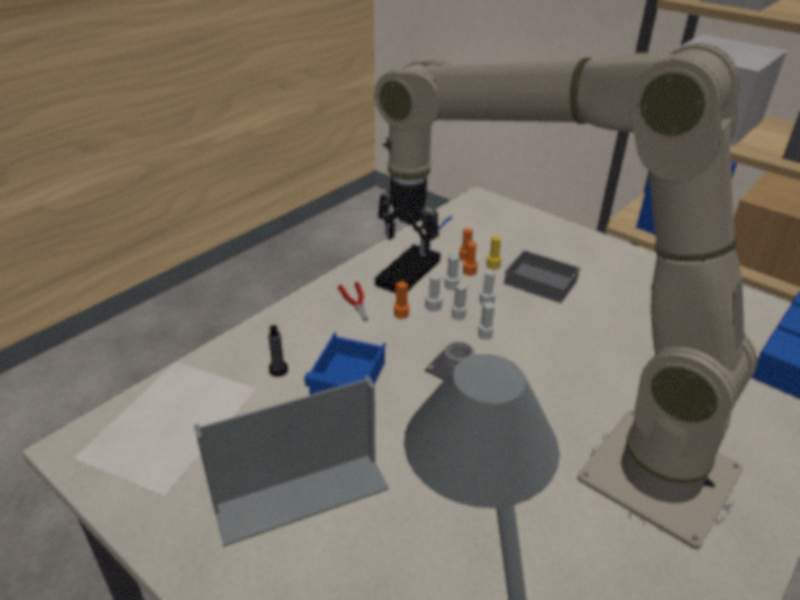

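The scene shows five aluminium feet at (800-px) (293,315), (318,357), (268,384), (350,380) and (312,427). The look-alikes are orange at (400,367), (272,462), (267,507) and yellow at (227,478). The bin is at (478,258), the panel at (530,130), the gauge at (344,275) and the tray at (170,428).

```bash
python3 - <<'E'
from h import *
P={}
for c in ("scene","side"):
    z=np.load("/tmp/%s.npz"%c); img,d,K,T=z["img"],z["d"],z["K"],z["T"]; p=cloud(d,K,T); p[d==0]=np.nan; hsv=cv2.cvtColor(img,cv2.COLOR_RGB2HSV)
    h,s,v=[hsv[...,i].astype(int) for i in range(3)]
    print("==",c)
    work=(p[...,0]>.25)&(p[...,0]<1.1)&(abs(p[...,1])<.6)
    def clus(m,name,minn=12):
        n,l,stt,ce=cv2.connectedComponentsWithStats(m.astype(np.uint8))
        for k in range(1,n):
            if stt[k,4]>=minn:
                q=p[l==k]; print(name,stt[k,4],"med",np.round(np.nanmedian(q,0),3),"min",np.round(np.nanpercentile(q,3,0),3),"max",np.round(np.nanpercentile(q,97,0),3))
    clus(work&(p[...,2]>.08)&(p[...,2]<.1)&(s<60)&(p[...,1]<.15),"top",6)
    clus(work&(h>105)&(h<130)&(s>150)&(p[...,2]>0.0),"blue",40)
    b=work&(h>105)&(h<130)&(s>150)&(p[...,2]>0.01)&(p[...,1]>0)
    for zz in (.045,.065):
      q=p[b&(p[...,2]>zz-.0)]; r=cv2.minAreaRect(q[:,:2].astype(np.float32)*1000); print("binrect",zz,r, len(q))
    clus((h<12)&(s>150)&work&(p[...,2]>.08)&(p[...,2]<.1),"orange",6)
    clus((h>18)&(h<35)&(s>150)&work&(p[...,2]>.08)&(p[...,2]<.1),"yel",6)
    # dark
    clus(work&(v<60)&(p[...,2]>0.01)&(p[...,1]<.5),"dark",40)
    q=p[work&(p[...,2]>.03)&(p[...,2]<.25)&(p[...,1]>.28)&(s<80)]; print("panel pts",len(q)); 
    r=cv2.minAreaRect(q[:,:2].astype(np.float32)*1000); print("panelrect",r, np.round(cv2.boxPoints(r)),np.percentile(q[:,2],[1,99]))
    g=[(218,167)] if c=="scene" else [(294,223)]
    print("mouth",ray(g[0],.052,K,T)); 
    t=[(112,277)] if c=="scene" else [(342,184)]
    print("tray",ray(t[0],0.,K,T))
E
```

```text
== scene
top 71 med [ 0.485 -0.125  0.09 ] min [ 0.474 -0.136  0.083] max [ 0.494 -0.113  0.095]
top 79 med [ 0.576 -0.143  0.09 ] min [ 0.564 -0.155  0.082] max [ 0.586 -0.133  0.094]
top 85 med [ 0.646 -0.134  0.09 ] min [ 0.634 -0.146  0.082] max [ 0.656 -0.124  0.094]
top 83 med [ 0.557 -0.238  0.09 ] min [ 0.546 -0.249  0.083] max [ 0.567 -0.226  0.094]
top 90 med [ 0.666 -0.235  0.091] min [ 0.653 -0.246  0.081] max [ 0.676 -0.225  0.095]
blue 2375 med [0.608 0.217 0.014] min [0.546 0.111 0.002] max [0.694 0.281 0.072]
binrect 0.045 ((624.143798828125, 150.15081787109375), (301.786865234375, 222.8953399658203), 79.72348022460938) 757
binrect 0.065 ((625.3515625, 149.9318389892578), (301.786865234375, 220.44039916992188), 79.72348022460938) 287
yel 93 med [ 0.638 -0.387  0.09 ] min [ 0.627 -0.398  0.082] max [ 0.649 -0.376  0.094]
dark 117 med [ 0.593 -0.     0.616] min [ 0.59  -0.022  0.607] max [0.597 0.023 0.626]
dark 80 med [0.67  0.041 0.58 ] min [0.654 0.034 0.556] max [0.672 0.049 0.609]
dark 251 med [ 0.671 -0.013  0.577] min [ 0.646 -0.04   0.56 ] max [0.678 0.026 0.62 
[... 2115 characters left out ...]
4 0.014 0.646] min [ 0.279 -0.004  0.614] max [0.303 0.022 0.689]
dark 374 med [0.62  0.05  0.576] min [0.591 0.045 0.547] max [0.649 0.054 0.605]
dark 1526 med [0.646 0.004 0.31 ] min [ 0.556 -0.272  0.021] max [0.815 0.038 0.421]
dark 404 med [ 0.498 -0.36   0.027] min [ 0.413 -0.466  0.013] max [ 0.576 -0.335  0.041]
dark 203 med [0.743 0.284 0.056] min [0.735 0.271 0.011] max [0.756 0.293 0.122]
panel pts 5229
panelrect ((631.2498168945312, 391.535400390625), (301.76507568359375, 335.6844787597656), 63.76089096069336) [[414. 330.]
 [715. 182.]
 [849. 453.]
 [547. 601.]] [0.03201105 0.20127186]
mouth [0.46486048 0.00481771 0.052     ]
tray [ 4.96498378e-01 -3.74076448e-01 -1.11022302e-16]
```

```bash
python3 - <<'E'
from h import *
for c in ("scene","side"):
    z=np.load("/tmp/%s.npz"%c); img,d,K,T=z["img"],z["d"],z["K"],z["T"]; p=cloud(d,K,T); p[d==0]=np.nan; hsv=cv2.cvtColor(img,cv2.COLOR_RGB2HSV)
    h,s,v=[hsv[...,i].astype(int) for i in range(3)]
    q=p[(p[...,0]>.35)&(p[...,0]<.75)&(p[...,1]>.28)&(p[...,1]<.62)&(p[...,2]>.02)&(p[...,2]<.205)&~((h>105)&(h<130)&(s>150))]
    # search yaw a of panel y axis minimising spread
    best=max(((np.histogram(q[:,0]*np.cos(a)+q[:,1]*np.sin(a),np.arange(-1,1,.003))[0].max()),a) for a in np.radians(np.arange(0,180,.5)))
    a=best[1]; n=q[:,0]*np.cos(a)+q[:,1]*np.sin(a); t=-q[:,0]*np.sin(a)+q[:,1]*np.cos(a)
    hh,e=np.histogram(n,np.arange(-1,1,.003)); k=hh>40
    print(c,len(q),"normal deg",np.degrees(a),best[0],[(round(x,3),int(y)) for x,y in zip(e[:-1][k],hh[k])])
    m=abs(n-np.median(n))<.04; print("t range",np.percentile(t[m],[.3,1,50,99,99.7]))
    for zz in (.02,.08,.14,.16,.19):
        mm=m&(abs(q[:,2]-zz)<.01); print(zz,mm.sum(),np.round(np.percentile(n[mm],[2,20,50,80,98]),3))
    # bin
    b=p[(h>100)&(h<135)&(s>130)&(p[...,2]>.0)&(p[...,1]>.05)&(p[...,1]<.32)&(p[...,0]>.5)&(p[...,0]<.75)]
    for zl,zh in ((.002,.08),(.046,.054),(.062,.08)):
        f=b[(b[:,2]>zl)&(b[:,2]<zh)]; 
        if len(f)<15: continue
        r=cv2.minAreaRect(f[:,:2].astype(np.float32)*1000); print("bin",zl,len(f),np.round(r[0]),np.round(r[1]),round(r[2],1),np.round(cv2.boxPoints(r)).tolist())
E
```

```text
scene 3998 normal deg 154.0 1351 [(np.float64(-0.28), 283), (np.float64(-0.277), 474), (np.float64(-0.274), 143), (np.float64(-0.265), 131), (np.float64(-0.262), 191), (np.float64(-0.259), 611), (np.float64(-0.256), 1351), (np.float64(-0.253), 539), (np.float64(-0.25), 61)]
t range [-0.78055251 -0.77827463 -0.62225505 -0.48033357 -0.47968346]
0.02 175 [-0.263 -0.257 -0.255 -0.253 -0.25 ]
0.08 428 [-0.279 -0.276 -0.257 -0.253 -0.246]
0.14 448 [-0.28  -0.276 -0.259 -0.254 -0.246]
0.16 759 [-0.28  -0.276 -0.257 -0.254 -0.25 ]
0.19 521 [-0.262 -0.256 -0.255 -0.252 -0.24 ]
bin 0.002 2300 [652. 218.] [199. 172.] 23.3 [[527.0, 257.0], [595.0, 100.0], [778.0, 178.0], [710.0, 336.0]]
bin 0.046 225 [617. 201.] [120. 165.] 23.6 [[530.0, 253.0], [595.0, 102.0], [705.0, 150.0], [639.0, 301.0]]
bin 0.062 321 [613. 210.] [119. 155.] 23.9 [[527.0, 257.0], [590.0, 115.0], [699.0, 164.0], [637.0, 305.0]]
side 5468 normal deg 154.0 3206 [(np.float64(-0.256), 538), (np.float64(-0.253), 3206), (np.float64(-0.25), 1169), (np.float64(-0.235), 166), (np.float64(-0.232), 123)]
t range [-0.77962253 -0.7779748  -0.63694516 -0.48318303 -0.48092104]
0.02 245 [-0.254 -0.253 -0.251 -0.249 -0.232]
0.08 554 [-0.254 -0.252 -0.251 -0.249 -0.232]
0.14 582 [-0.254 -0.252 -0.251 -0.249 -0.232]
0.16 613 [-0.254 -0.252 -0.251 -0.249 -0.231]
0.19 719 [-0.256 -0.252 -0.251 -0.249 -0.232]
bin 0.002 1100 [613. 206.] [120. 168.] 23.4 [[524.0, 259.0], [591.0, 105.0], [702.0, 152.0], [635.0, 307.0]]
bin 0.046 111 [613. 205.] [119. 166.] 24.1 [[525.0, 257.0], [592.0, 105.0], [701.0, 153.0], [633.0, 305.0]]
bin 0.062 181 [609. 211.] [117. 156.] 23.4 [[524.0, 259.0], [586.0, 116.0], [694.0, 163.0], [632.0, 306.0]]
```

Call:
apply_moves(commands=[[0.04, 0, 0.0, -7, -1], [0.04, 0, -0.02, -7, -1], [0.04, 0, -0.02, -7, -1], [0.02, 0.02, 0, -7, -1], [0, 0.02, 0, -7, -1]])

```text
clock: 2.22
position: [0.6384, 0.153, 0.2724]
ee_rot: [0.459, 0.888, -0.001, 0.0]
ft_force: [-0.7, -0.1, -1.5]
grip_width: 1.0
```

Call:
apply_moves(commands=[[0, 0, 0, 7.1, -1], [0, 0, 0, 7.1, -1], [0, 0, 0, 7.1, -1], [0, 0, 0, 7.1, -1], [0, 0, 0, 7.1, -1]])

```text
clock: 2.63
position: [0.6398, 0.1598, 0.2719]
ee_rot: [0.703, 0.711, 0.0, -0.001]
ft_force: [-0.3, 0.1, 0.6]
grip_width: 0.998
```

Call:
apply_moves(commands=[[0, 0, 0, 7.1, -1], [0, 0, 0, 7.1, -1], [0, 0, 0, 7.1, -1], [0, 0, 0, 7.1, -1], [0, 0, 0, 7.1, -1]])

```text
clock: 3.05
position: [0.6397, 0.1601, 0.2716]
ee_rot: [0.888, 0.46, -0.0, -0.001]
ft_force: [0.6, 0.6, 0.4]
grip_width: 0.999
```

Call:
apply_moves(commands=[[0, 0, 0, 7.1, -1], [0, 0, 0, 7.1, -1], [0, 0, 0, 7.1, -1], [0, 0, 0, 7.1, -1], [0, 0, 0, 0, -1]])

```text
clock: 3.47
position: [0.6397, 0.1602, 0.2714]
ee_rot: [0.975, 0.223, -0.001, -0.001]
ft_force: [0.4, 0.5, 0.2]
grip_width: 1.005
```

```bash
cat >> h.py <<'E'
def binpose(img,d,K,T,band=(.044,.056)):
    p=cloud(d,K,T); p[d==0]=np.nan; hsv=cv2.cvtColor(img,cv2.COLOR_RGB2HSV); h,s=hsv[...,0],hsv[...,1]
    return p,(h>100)&(h<135)&(s>110)
E
python3 - <<'E'
from h import *
o,m=st()
print(np.round(o["joint_pos"],2))
img,d,K,T=cam("wrist"); save("c.png",img)
for n in ("bin_grip","bin_lip"): print(n,[(np.round(ray(x["xy"],.05 if n=="bin_grip" else .065,K,T),3),x["xy"],round(x["conf"],2)) for x in nets.place_of("wrist",n)[:2]])
p,b=binpose(img,d,K,T)
q=p[b]; print(np.nanpercentile(q,[1,50,99],axis=0))
f=q[(q[:,2]>.043)&(q[:,2]<.056)]; r=cv2.minAreaRect(f[:,:2].astype(np.float32)*1000); print(len(f),np.round(cv2.boxPoints(r)),r[2])
E
```

```text
t 3.47 tcp [0.6397 0.1602 0.2714] x [ 0.9    0.435 -0.001] y [ 0.435 -0.9   -0.001] F [0.4 0.5 0.2] g 1.005
[-0.34  0.39  0.04  1.3  -0.02  1.45 -1.42]
bin_grip [(array([0.652, 0.13 , 0.05 ]), [279.5, 159.2], 0.57)]
bin_lip [(array([0.59 , 0.269, 0.065]), [135.8, 158.2], 0.92)]
[[ 0.54214467 -0.08790321  0.00320398]
 [ 0.62349584  0.19704479  0.03252863]
 [ 0.73351869  0.29072736  0.3603141 ]]
1792 [[534. 253.]
 [599. 104.]
 [781. 183.]
 [716. 332.]] 23.47808074951172
```

View pics/c.png

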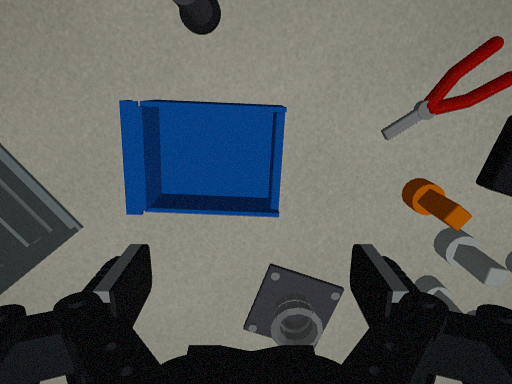

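The wrist picture shows the bin at (205,155) with its front wall at column ~282, the gauge at (295,320), and the pliers and marker clear of it. I'll grip the front wall now.

Call:
apply_moves(commands=[[-0.0025, 0.031, 0.03, 2.3, -1], [0, 0, 0.04, 0, -1], [0, 0, 0.04, 0, -1], [0, 0, 0.04, 0, -1], [0, 0, 0.02, 0, -1]])

```text
clock: 4.03
position: [0.6562, 0.133, 0.1049]
ee_rot: [0.976, 0.218, 0.007, -0.001]
ft_force: [-0.4, 0.5, -0.2]
grip_width: 1.005
```

```bash
python3 - <<'E'
from h import *
o,m=st()
img,d,K,T=cam("wrist"); save("d.png",img)
for n in ("bin_grip",): print(n,[(np.round(ray(x["xy"],.05,K,T),3),x["xy"],round(x["conf"],2)) for x in nets.place_of("wrist",n)[:2]])
E
```

```text
t 4.03 tcp [0.6562 0.133  0.1049] x [0.905 0.425 0.015] y [ 0.425 -0.905  0.001] F [-0.4  0.5 -0.2] g 1.005
bin_grip [(array([0.651, 0.133, 0.05 ]), [244.9, 217.9], 0.66)]
```

View pics/d.png

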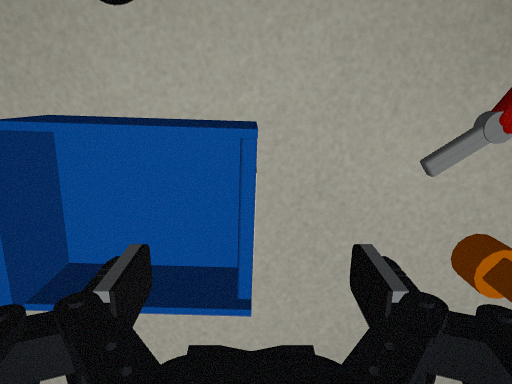

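Call:
apply_moves(commands=[[-0.0045, -0.002, 0.035, 2, -1], [0, 0, 0.03, 0, -1], [0, 0, 0.018, 0, -1], [0, 0, 0.005, 0, -1]])

```text
clock: 4.47
position: [0.6582, 0.1349, 0.0246]
ee_rot: [0.979, 0.204, 0.013, -0.002]
ft_force: [-0.5, -1.4, 0.2]
grip_width: 0.999
```

Call:
apply_moves(commands=[[0, 0, 0, 0, 1], [0, 0, 0, 0, 1], [0, 0, 0, 0, 1], [0, 0, 0, 0, 1], [0, 0, 0, 0, 1]], squeeze=110)

```text
clock: 4.88
position: [0.6628, 0.1362, 0.0333]
ee_rot: [0.978, 0.206, 0.018, -0.002]
ft_force: [-0.9, -0.1, 0.6]
grip_width: 0.297
```

Call:
apply_moves(commands=[[0, 0, 0, 0, 1], [0, 0, 0, 0, 1], [0, 0, -0.02, 0, 1], [0, 0, -0.03, 0, 1], [0, 0, -0.03, 0, 1]])

```text
clock: 5.3
position: [0.6562, 0.1345, 0.1095]
ee_rot: [0.978, 0.206, 0.012, -0.002]
ft_force: [0.9, 0.5, -2.3]
grip_width: 0.083
```

```bash
python3 - <<'E'
from h import *
o,m=st()
img,d,K,T=cam("wrist"); save("e.png",img)
E
```

```text
t 5.3 tcp [0.6562 0.1345 0.1095] x [0.915 0.403 0.025] y [ 0.403 -0.915  0.001] F [ 0.9  0.5 -2.3] g 0.083
```

View pics/e.png

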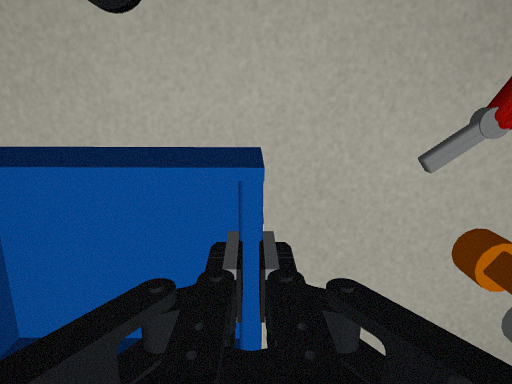

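```bash
cat >> h.py <<'E'
def rans(q,tol=.002,n=400):
    g=np.random.default_rng(0); best=None
    for _ in range(n):
        a,b,c=q[g.integers(len(q),size=3)]; nn=np.cross(b-a,c-a); l=np.linalg.norm(nn)
        if l<1e-6: continue
        nn/=l; k=abs((q-a)@nn)<tol
        if best is None or k.sum()>best.sum(): best=k
    c=q[best].mean(0); nn=np.linalg.svd(q[best]-c,full_matrices=False)[2][2]; return c,nn*np.sign(nn[2]),best
E
python3 - <<'E'
from h import *
o,m=st(); print(np.round(o["joint_pos"],3))
for cn in ("wrist","scene"):
    img,d,K,T=cam(cn); 
    p,b=binpose(img,d,K,T); q=p[b&(d>0)]; q=q[(q[:,0]>.48)&(q[:,0]<.75)&(q[:,1]>.08)&(q[:,1]<.35)&(q[:,2]<.2)&(q[:,2]>.04)]
    c,n,k=rans(q); print(cn,len(q),k.sum(),"c",np.round(c,3),"n",np.round(n,3)); 
    print("z pct",np.round(np.percentile(q[:,2],[1,5,50,95,99]),3))
    t=q[q[:,2]>np.percentile(q[:,2],60)]; r=cv2.minAreaRect(q[:,:2].astype(np.float32)*1000); print(np.round(cv2.boxPoints(r)).tolist(),r[2])
    for nm in ("bin_grip","bin_lip"): print(nm,[(np.round(x["xy"]),np.round(p[int(x["xy"][1]),int(x["xy"][0])],3),round(x["conf"],2)) for x in nets.place_of(cn,nm)[:2]])
E
```

```text
t 5.35 tcp [0.6592 0.1351 0.1169] x [0.915 0.403 0.034] y [ 0.403 -0.915  0.003] F [3.2 0.5 3.9] g 0.08
[-0.303  0.487  0.046  1.494 -0.027  1.127 -1.407]
wrist 45047 27755 c [0.617 0.206 0.086] n [0.002 0.006 1.   ]
z pct [0.085 0.085 0.087 0.183 0.197]
[[536.0, 235.0], [616.0, 52.0], [723.0, 100.0], [643.0, 282.0]] 23.755613327026367
bin_grip [(array([250., 296.]), array([0.646, 0.129, 0.132]), 0.72)]
bin_lip []
scene 1320 301 c [0.622 0.193 0.081] n [ 0.017 -0.001  1.   ]
z pct [0.076 0.078 0.101 0.143 0.149]
[[526.0, 125.0], [667.0, 67.0], [752.0, 275.0], [611.0, 333.0]] 67.6867904663086
bin_grip [(array([299., 169.]), array([0.68 , 0.095, 0.2  ]), 0.59)]
bin_lip [(array([313., 130.]), array([0.689, 0.116, 0.344]), 0.73)]
```

Call:
apply_moves(commands=[[0, 0, -0.03, 0, 1], [0, 0, -0.03, 0, 1], [0, 0, -0.03, 0, 1], [0.02, -0.032, 0, 0, 1], [0.02, -0.032, 0, 0, 1]])

```text
clock: 6.07
position: [0.6632, 0.1978, 0.1937]
ee_rot: [0.98, 0.2, 0.005, 0.001]
ft_force: [-0.0, 1.7, -2.4]
grip_width: 0.08
```

Call:
apply_moves(commands=[[0.02, -0.032, 0, 0, 1], [0.02, -0.032, 0, 0, 1], [0.02, -0.032, 0, -7, 1], [0.01, -0.015, 0, -7, 1], [0, 0, 0, -7, 1]])

```text
clock: 6.48
position: [0.6796, 0.3405, 0.1869]
ee_rot: [0.926, 0.378, 0.001, 0.001]
ft_force: [0.1, 0.2, -2.6]
grip_width: 0.078
```

Call:
apply_moves(commands=[[0, 0, 0, -7, 1], [0, 0, 0, -7, 1], [0, 0, 0, -5, 1], [0, 0, 0, 0, 1]])

```text
clock: 6.82
position: [0.6762, 0.3445, 0.1776]
ee_rot: [0.847, 0.532, -0.005, -0.0]
ft_force: [0.4, -0.3, -2.1]
grip_width: 0.086
```

```bash
python3 - <<'E'
from h import *
o,m=st(); print(np.round(o["joint_pos"],3), np.degrees(np.arctan2(m[1,1],m[0,1])))
img,d,K,T=cam("wrist"); save("f.png",img); np.savez("/tmp/w.npz",img=img,d=d,K=K,T=T)
p,b=binpose(img,d,K,T); q=p[b&(d>0)]; q=q[(q[:,2]<.3)&(q[:,1]>.25)]
c,n,k=rans(q); print(len(q),k.sum(),np.round(c,3),np.round(n,3))
r=cv2.minAreaRect(q[k][:,:2].astype(np.float32)*1000); print(np.round(cv2.boxPoints(r)).tolist(),r[2])
E
```

```text
t 6.82 tcp [0.6762 0.3445 0.1776] x [ 0.435  0.901 -0.007] y [ 0.901 -0.435 -0.005] F [ 0.4 -0.3 -2.1] g 0.086
[-0.467  0.674 -0.114  1.077  0.072  1.403 -1.018] -25.77393896642542
45778 27587 [0.597 0.369 0.148] [0.02  0.04  0.999]
[[517.0, 339.0], [648.0, 275.0], [699.0, 380.0], [568.0, 443.0]] 64.2688980102539
```

View pics/f.png

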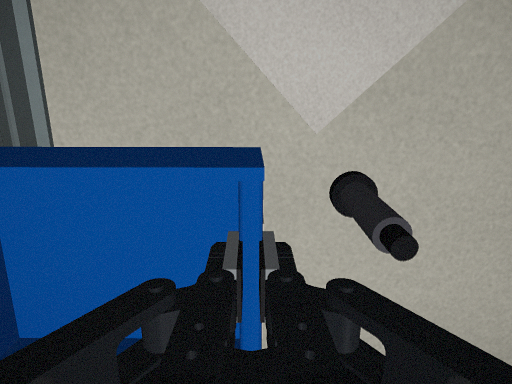

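```bash
python3 - <<'E'
from h import *
z=np.load("/tmp/w.npz"); img,d,K,T=z["img"],z["d"],z["K"],z["T"]; p,b=binpose(img,d,K,T)
u=np.array([np.cos(np.radians(154)),np.sin(np.radians(154))])
q=p[(d>0)&~b&(p[...,2]>.08)&(p[...,2]<.21)]; q=q[q[:,:2]@u>-.33]; n=q[:,:2]@u
for lo,hi in ((.08,.105),(.15,.165),(.19,.21)):
    k=(q[:,2]>lo)&(q[:,2]<hi); hh,e=np.histogram(n[k],np.arange(-.31,-.23,.002)); print(lo,[(round(a,3),int(c)) for a,c in zip(e,hh) if c>10])
    # line fit of yaw
    if k.sum()>100:
        f=cv2.fitLine(q[k][:,:2].astype(np.float32),cv2.DIST_HUBER,0,.001,.001).ravel(); print(np.degrees(np.arctan2(f[1],f[0])))
o,m=st(); print("tcp n",o["position"][:2]@u, "t",o["position"][:2]@np.array([-u[1],u[0]]))
for cn in ("scene","side"):
    img,d,K,T=cam(cn); p,b=binpose(img,d,K,T); q=p[b&(d>0)]; q=q[(q[:,2]<.23)&(q[:,2]>.12)&(q[:,1]>.2)&(q[:,1]<.55)&(q[:,0]>.4)]; n=q[:,:2]@u; t=q[:,:2]@np.array([-u[1],u[0]])
    print(cn,len(q),"z",np.percentile(q[:,2],[1,50,99]))
    k=q[:,2]>.195; print(k.sum(),"n high",np.percentile(n[k],[1,5,50,95,99]),"t",np.percentile(t[k],[1,99]),"n all",np.percentile(n,[1,99]),"t",np.percentile(t,[1,99]))
E
```

```text
0.08 []
0.15 []
0.19 []
t 6.87 tcp [0.676  0.3444 0.1774] x [ 0.439  0.898 -0.008] y [ 0.898 -0.439 -0.006] F [-0.8 -0.4 -2.7] g 0.08
tcp n -0.456654290580214 t -0.6058722164261088
scene 2329 z [0.14373605 0.17007434 0.21786419]
636 n high [-0.46150963 -0.45687083 -0.31538848 -0.29667671 -0.29392564] t [-0.64809526 -0.52910074] n all [-0.46312187 -0.29436583] t [-0.64582816 -0.52722097]
side 1912 z [0.14533047 0.1712911  0.21723741]
593 n high [-0.45356583 -0.43567512 -0.30092421 -0.29247003 -0.29137934] t [-0.65008064 -0.53329103] n all [-0.4561432  -0.29202007] t [-0.64953352 -0.53268017]
```

Call:
apply_moves(commands=[[0.02, 0, -0.003, 0, 1], [0.017, 0, -0.003, 0, 1], [0, -0.015, 0, 0, 1], [0, -0.012, 0, 0, 1], [0, 0, 0, 0, 1]])

```text
clock: 7.38
position: [0.6694, 0.3884, 0.1824]
ee_rot: [0.854, 0.521, -0.005, 0.001]
ft_force: [0.1, -0.1, -2.3]
grip_width: 0.078
```

```bash
cat > chk.py <<'E'
from h import *
u=np.array([np.cos(np.radians(154)),np.sin(np.radians(154))]); w=np.array([-u[1],u[0]])
o,m=st(); print("tcp n",round(o["position"][:2]@u,4), "t",round(o["position"][:2]@w,4),"yaw",np.degrees(np.arctan2(m[1,1],m[0,1])))
for cn in ("scene","side"):
    img,d,K,T=cam(cn); p,b=binpose(img,d,K,T); n=p[...,:2]@u; t=p[...,:2]@w; Z=p[...,2]
    reg=(d>0)&(Z<.24)&(Z>.08)&(n>-.5)&(n<-.235)&(t>-.79)&(t<-.47)
    k=b&reg; zt=np.percentile(Z[k],99); top=k&(Z>zt-.012)&(n>np.percentile(n[k],99)-.04)
    print(cn,k.sum(),"ztop",round(zt,4),"zmin",np.round(np.percentile(Z[k],1),4),"lip n",np.round(np.percentile(n[top],[1,50,98]),4),"t",np.round(np.percentile(t[top],[1,99]),4),"front n",np.round(np.percentile(n[k],1),4))
    g=reg&~b&(abs(Z-.155)<.006); hh,e=np.histogram(n[g],np.arange(-.29,-.24,.002)); print(" panel",[(round(a+.001,3),int(c)) for a,c in zip(e,hh) if c>15])
E
python3 chk.py
```

```text
t 7.38 tcp [0.6694 0.3884 0.1824] x [ 0.458  0.889 -0.01 ] y [ 0.889 -0.458 -0.004] F [ 0.1 -0.1 -2.3] g 0.078
tcp n -0.4314 t -0.6425 yaw -27.26148704206465
scene 2276 ztop 0.2223 zmin 0.148 lip n [-0.3022 -0.2835 -0.2689] t [-0.6881 -0.5697] front n -0.4378
 panel [(np.float64(-0.277), 22), (np.float64(-0.275), 25), (np.float64(-0.257), 16), (np.float64(-0.255), 27), (np.float64(-0.253), 27)]
side 1801 ztop 0.2216 zmin 0.1493 lip n [-0.2928 -0.2763 -0.2671] t [-0.6886 -0.5746] front n -0.4322
 panel [(np.float64(-0.253), 70), (np.float64(-0.251), 178), (np.float64(-0.249), 80)]
```

Call:
apply_moves(commands=[[0, -0.005, 0, -1.3, 1], [0, 0, 0, 0, 1], [0, 0, 0, 0, 1]])

```text
clock: 7.73
position: [0.6678, 0.3861, 0.1833]
ee_rot: [0.848, 0.529, -0.005, 0.003]
ft_force: [0.1, 0.4, -1.8]
grip_width: 0.083
```

```bash
python3 chk.py
```

```text
t 7.73 tcp [0.6678 0.3861 0.1833] x [ 0.44   0.898 -0.011] y [ 0.898 -0.44  -0.   ] F [ 0.1  0.4 -1.8] g 0.083
tcp n -0.431 t -0.6398 yaw -26.091162206947363
scene 2296 ztop 0.2233 zmin 0.1483 lip n [-0.3007 -0.2834 -0.2701] t [-0.683  -0.5648] front n -0.4376
 panel [(np.float64(-0.277), 23), (np.float64(-0.275), 19), (np.float64(-0.257), 21), (np.float64(-0.255), 29), (np.float64(-0.253), 18)]
side 1812 ztop 0.2221 zmin 0.1504 lip n [-0.2918 -0.2745 -0.2657] t [-0.6833 -0.5681] front n -0.4303
 panel [(np.float64(-0.253), 92), (np.float64(-0.251), 165), (np.float64(-0.249), 75)]
```

Call:
apply_moves(commands=[[0, -0.006, 0, 0, 1], [0, -0.003, 0, 0, 1], [0, 0, 0, 0, 1]])

```text
clock: 8.08
position: [0.6601, 0.3897, 0.1835]
ee_rot: [0.849, 0.528, -0.004, 0.003]
ft_force: [3.2, -0.1, -1.8]
grip_width: 0.081
```

```bash
python3 chk.py
```

```text
t 8.08 tcp [0.6601 0.3897 0.1835] x [ 0.441  0.897 -0.01 ] y [ 0.897 -0.441  0.   ] F [ 3.2 -0.1 -1.8] g 0.081
tcp n -0.4224 t -0.6396 yaw -26.19652053604101
scene 2275 ztop 0.2228 zmin 0.148 lip n [-0.2969 -0.2754 -0.262 ] t [-0.6813 -0.5644] front n -0.4291
 panel [(np.float64(-0.277), 22), (np.float64(-0.275), 17), (np.float64(-0.255), 28), (np.float64(-0.253), 25)]
side 1744 ztop 0.2221 zmin 0.1504 lip n [-0.2835 -0.2666 -0.2576] t [-0.6828 -0.5683] front n -0.4225
 panel [(np.float64(-0.253), 87), (np.float64(-0.251), 160), (np.float64(-0.249), 77)]
```

Call:
apply_moves(commands=[[0, 0.004, 0.005, 0, 1], [0, 0, 0.005, 0, 1], [0, 0, 0.0, 0, 1]])

```text
clock: 8.43
position: [0.6636, 0.3877, 0.1723]
ee_rot: [0.849, 0.529, -0.005, 0.003]
ft_force: [-0.3, -0.3, -2.9]
grip_width: 0.078
```

```bash
python3 chk.py
```

```text
t 8.43 tcp [0.6636 0.3877 0.1723] x [ 0.441  0.897 -0.011] y [ 0.897 -0.441 -0.001] F [-0.3 -0.3 -2.9] g 0.078
tcp n -0.4265 t -0.6394 yaw -26.18065043369762
scene 2261 ztop 0.2128 zmin 0.1375 lip n [-0.2956 -0.2778 -0.2637] t [-0.682  -0.5651] front n -0.4335
 panel [(np.float64(-0.277), 24), (np.float64(-0.275), 16), (np.float64(-0.257), 17), (np.float64(-0.255), 24), (np.float64(-0.253), 29)]
side 1642 ztop 0.2117 zmin 0.1396 lip n [-0.2885 -0.2706 -0.2617] t [-0.6829 -0.569 ] front n -0.4267
 panel [(np.float64(-0.253), 73), (np.float64(-0.251), 169), (np.float64(-0.249), 79)]
```

Call:
apply_moves(commands=[[0, 0, 0.012, 0, 1], [0, 0, 0.01, 0, 1], [0, 0, 0.006, 0, 1]])

```text
clock: 8.78
position: [0.6644, 0.3879, 0.1446]
ee_rot: [0.849, 0.528, -0.003, 0.003]
ft_force: [-0.5, -0.0, -1.9]
grip_width: 0.083
```

```bash
python3 chk.py
```

```text
t 8.78 tcp [0.6644 0.3879 0.1446] x [ 0.441  0.897 -0.008] y [ 0.897 -0.441  0.001] F [-0.5 -0.  -1.9] g 0.083
tcp n -0.4271 t -0.6399 yaw -26.196016549893535
scene 2194 ztop 0.1852 zmin 0.1093 lip n [-0.2909 -0.2781 -0.2633] t [-0.6815 -0.565 ] front n -0.4334
 panel [(np.float64(-0.277), 32), (np.float64(-0.255), 31), (np.float64(-0.253), 25)]
side 1285 ztop 0.1805 zmin 0.1098 lip n [-0.3154 -0.2834 -0.2774] t [-0.6777 -0.5671] front n -0.4273
 panel [(np.float64(-0.253), 97), (np.float64(-0.251), 146), (np.float64(-0.249), 75)]
```

Call:
apply_moves(commands=[[0, 0, 0.008, 0, 1], [0, 0, 0.006, 0, 1], [0, 0, 0.003, 0, 1], [0, 0, 0, 0, 1]])

```text
clock: 9.22
position: [0.6637, 0.3885, 0.1265]
ee_rot: [0.849, 0.529, -0.003, 0.002]
ft_force: [1.3, -1.4, 2.8]
grip_width: 0.081
```

```bash
python3 chk.py
```

```text
t 9.22 tcp [0.6637 0.3885 0.1265] x [ 0.441  0.897 -0.008] y [ 0.897 -0.441 -0.001] F [ 1.3 -1.4  2.8] g 0.081
tcp n -0.4262 t -0.6401 yaw -26.17714205380297
scene 2155 ztop 0.1737 zmin 0.0936 lip n [-0.29   -0.2773 -0.263 ] t [-0.6823 -0.5647] front n -0.4324
 panel [(np.float64(-0.279), 16), (np.float64(-0.277), 19), (np.float64(-0.275), 20), (np.float64(-0.257), 25), (np.float64(-0.255), 42), (np.float64(-0.253), 34), (np.float64(-0.251), 18)]
side 1097 ztop 0.1575 zmin 0.0945 lip n [-0.355  -0.3276 -0.3066] t [-0.6838 -0.5666] front n -0.4279
 panel [(np.float64(-0.253), 73), (np.float64(-0.251), 177), (np.float64(-0.249), 83)]
```

Call:
apply_moves(commands=[[0, 0, 0, 0, 0.4], [0, 0, 0, 0, 0.0], [0, 0, 0, 0, -0.2], [0, 0, 0, 0, -0.2]])

```text
clock: 9.65
position: [0.6649, 0.3884, 0.1288]
ee_rot: [0.849, 0.528, -0.002, 0.002]
ft_force: [0.3, 0.2, 0.3]
grip_width: 0.597
```

Call:
apply_moves(commands=[[0, 0, -0.02, 0, -0.2], [0, 0, -0.035, 0, -0.2], [0, 0, -0.04, 0, -0.2], [0, 0, -0.04, 0, -0.2]])

```text
clock: 9.98
position: [0.6615, 0.3866, 0.2552]
ee_rot: [0.849, 0.529, -0.012, 0.003]
ft_force: [1.1, 0.9, 0.1]
grip_width: 0.6
```

```bash
python3 chk.py; python3 - <<'E'
from h import *
img,d,K,T=cam("side"); a=cv2.resize(img[200:340,130:330],(600,420),interpolation=cv2.INTER_CUBIC)
img2,d,K,T=cam("scene"); b=cv2.resize(img2[40:240,240:440],(420,420)); save("g.png",cv2.resize(np.hstack([a,b]),(800,330)))
p,m=binpose(img2,d,K,T); q=p[m&(d>0)]; q=q[(q[:,2]<.19)&(q[:,2]>.08)&(q[:,1]>.25)&(q[:,1]<.55)&(q[:,0]>.4)&(q[:,0]<.75)]
c,n,k=rans(q); print(np.round(c,3),np.round(n,3),k.sum(),len(q))
E
```

```text
t 9.98 tcp [0.6615 0.3866 0.2552] x [ 0.441  0.897 -0.023] y [ 0.897 -0.441 -0.007] F [1.1 0.9 0.1] g 0.6
tcp n -0.4251 t -0.6375 yaw -26.18434140942431
scene 2686 ztop 0.1685 zmin 0.0836 lip n [-0.2925 -0.28   -0.2661] t [-0.6823 -0.5656] front n -0.4317
 panel [(np.float64(-0.277), 30), (np.float64(-0.275), 22), (np.float64(-0.257), 18), (np.float64(-0.255), 59), (np.float64(-0.253), 66), (np.float64(-0.251), 16)]
side 993 ztop 0.1502 zmin 0.0831 lip n [-0.3577 -0.3307 -0.3078] t [-0.6846 -0.5673] front n -0.428
 panel [(np.float64(-0.255), 17), (np.float64(-0.253), 79), (np.float64(-0.251), 176), (np.float64(-0.249), 67)]
[0.583 0.42  0.093] [ 0.092 -0.036  0.995] 563 2689
```

View pics/g.png

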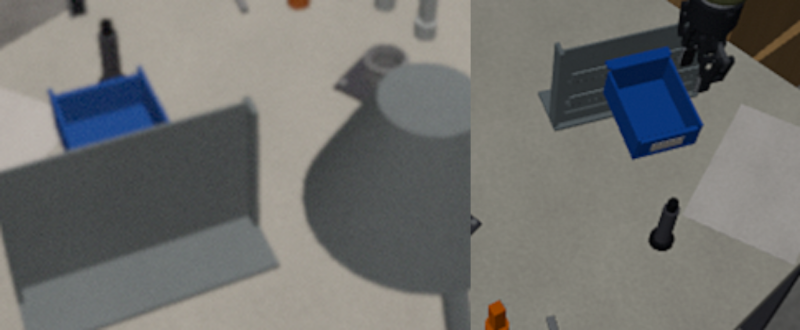

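The bin now hangs with its lip over the rail. The scene half shows it in front of the panel at about (650,105), drooping about 0.1 rad. Next I move over the feet.

Call:
apply_moves(commands=[[-0.03, 0, -0.01, 0, -0.1], [-0.03, 0, -0.01, -6.5, -0.1], [-0.03, 0, -0.01, -6.5, -0.1], [-0.035, 0, 0, -6.5, -0.1], [-0.035, 0, 0, -6.5, -0.1]])

```text
clock: 10.6
position: [0.6076, 0.2401, 0.2745]
ee_rot: [0.698, 0.716, -0.019, -0.004]
ft_force: [0.9, -0.5, 0.3]
grip_width: 0.549
```

Call:
apply_moves(commands=[[-0.04, 0, 0, 0, -0.1], [-0.04, 0, 0, 0, -0.1], [-0.04, 0, 0, 0, -0.1], [-0.04, 0, 0, 0, -0.1], [-0.04, 0, 0, 0, -0.1]])

```text
clock: 11.02
position: [0.608, 0.033, 0.271]
ee_rot: [0.693, 0.721, -0.024, -0.007]
ft_force: [0.7, 0.1, -0.0]
grip_width: 0.551
```

Call:
apply_moves(commands=[[-0.04, 0, 0, 0, -0.1], [-0.04, 0, 0, 0, -0.1], [-0.02, 0, 0, 0, -0.1], [0, 0, 0, 0, -0.1]])

```text
clock: 11.35
position: [0.6072, -0.0831, 0.2668]
ee_rot: [0.698, 0.716, -0.029, -0.009]
ft_force: [0.2, -0.0, 0.1]
grip_width: 0.551
```

```bash
cat >> h.py <<'E'
def feet(img,d,K,T,zlo=.078,zhi=.1,pr=True):
    p=cloud(d,K,T); hsv=cv2.cvtColor(img,cv2.COLOR_RGB2HSV); s=hsv[...,1]; z=p[...,2]
    m=((d>0)&(z>zlo)&(z<zhi)).astype(np.uint8); n,l,S,C=cv2.connectedComponentsWithStats(m); out=[]
    for k in range(1,n):
        if S[k,4]<60: continue
        q=p[l==k]; zt=np.median(q[:,2]); q=q[abs(q[:,2]-zt)<.005]
        r=cv2.minAreaRect(q[:,:2].astype(np.float32)*1000); sat=np.median(s[l==k])
        out.append((np.round(r[0],1).tolist(),np.round(r[1],1).tolist(),round(r[2],1),round(float(zt),4),int(sat),np.round(C[k]).tolist()))
        if pr: print(out[-1])
    return out
E
python3 - <<'E'
from h import *
o,m=st()
img,d,K,T=cam("wrist"); save("i.png",img)
feet(img,d,K,T)
for n in ("gauge_mouth","tray"): print(n,[(np.round(ray(x["xy"],.052 if n!="tray" else 0,K,T),3),x["xy"],round(x["conf"],2)) for x in nets.place_of("wrist",n)[:2]])
E
```

```text
t 11.35 tcp [ 0.6072 -0.0831  0.2668] x [-0.027  0.999 -0.027] y [ 0.998  0.025 -0.054] F [ 0.2 -0.   0.1] g 0.551
([683.2, -56.0], [22.1, 22.3], 78.1, 0.0897, 255, [342.0, 135.0])
([483.6, -124.7], [22.2, 22.2], 65.8, 0.0894, 12, [139.0, 195.0])
([644.3, -133.6], [21.8, 21.8], 15.5, 0.0897, 11, [295.0, 209.0])
([574.4, -143.5], [22.3, 21.9], 75.5, 0.0897, 11, [226.0, 215.0])
([556.1, -237.5], [22.0, 22.4], 13.4, 0.0896, 10, [210.0, 292.0])
([657.1, -236.2], [15.3, 27.7], 17.6, 0.0898, 10, [302.0, 296.0])
gauge_mouth [(array([0.462, 0.007, 0.052]), [119.3, 59.5], 0.82)]
tray [(array([ 0.495, -0.406,  0.   ]), [180.7, 351.3], 0.92)]
```

View pics/i.png

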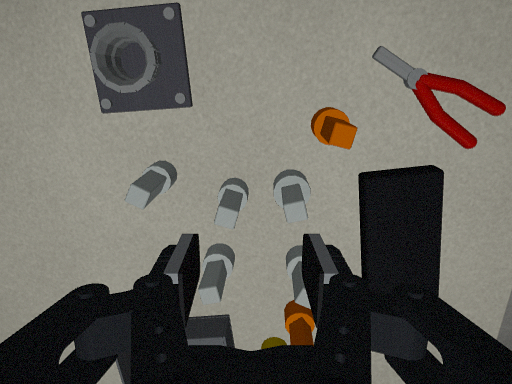

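The wrist picture shows free feet A(139,195), B(226,215), C(295,209), D(210,292) and E(302,296). The look-alikes are orange at (340,130) and (300,322) and yellow at (273,345). The gauge is at (135,58). I'll start with A.

```bash
cat >> h.py <<'E'
def go(x,y,z,yaw=None):
    o,m=st(); v=m.T@(np.array([x,y,z])-o["position"]); a=np.degrees(np.arctan2(m[1,1],m[0,1]))
    print("delta tool",np.round(v,4),"dist",round(float(np.linalg.norm(v)),3),"yawnow",round(a,1),"turn",None if yaw is None else round(-((yaw-a+90)%180-90),1),"j7",round(float(o["joint_pos"][6]),2))
E
python3 -c "
from h import *
go(.4836,-.1247,.16,-24.2)"
```

```text
t 11.5 tcp [ 0.608  -0.076   0.2672] x [-0.034  0.999 -0.024] y [ 0.998  0.033 -0.053] F [ 0.9  1.2 -0.3] g 0.549
delta tool [-0.0419 -0.12    0.1147] dist 0.171 yawnow 1.9 turn 26.1 j7 0.05
```

Call:
apply_moves(commands=[[-0.0105, -0.03, 0.02, 0, -0.1], [-0.0105, -0.03, 0.02, 0, -0.1], [-0.0105, -0.03, 0.02, 0, -0.1], [-0.0105, -0.03, 0.02, 0, -0.1], [0, 0, 0.01, 6.5, -0.1]])

```text
clock: 11.92
position: [0.4827, -0.1125, 0.1791]
ee_rot: [0.727, 0.687, -0.026, -0.01]
ft_force: [1.3, -1.0, -0.3]
grip_width: 0.546
```

Call:
apply_moves(commands=[[0, 0, 0.01, 6.5, -0.1], [0, 0, 0.01, 6.5, -0.1], [0, 0, 0, 6.5, -0.1], [0, 0, 0, 0, -0.1]])

```text
clock: 12.25
position: [0.4779, -0.104, 0.1543]
ee_rot: [0.835, 0.55, -0.029, -0.008]
ft_force: [-0.3, -0.3, -0.2]
grip_width: 0.552
```

```bash
python3 -c "
from h import *
img,d,K,T=cam('wrist')
feet(img,d,K,T)
go(.4836,-.1247,.055,-24.2)"
```

```text
([633.8, -134.0], [22.7, 10.0], 80.1, 0.0829, 15, [506.0, 142.0])
([573.9, -143.3], [22.5, 22.1], 75.1, 0.0896, 12, [415.0, 196.0])
([483.2, -124.5], [22.4, 21.8], 66.9, 0.0897, 11, [273.0, 221.0])
t 12.3 tcp [ 0.4779 -0.1037  0.1542] x [ 0.387  0.921 -0.04 ] y [ 0.92  -0.389 -0.045] F [ 0.3  0.7 -0.6] g 0.546
delta tool [-0.0132  0.0179  0.0991] dist 0.102 yawnow -22.9 turn 1.3 j7 -0.31
```

Call:
apply_moves(commands=[[-0.013, 0.018, 0.02, 1.3, -0.1], [0, 0, 0.025, 0, -0.1], [0, 0, 0.02, 0, -0.1], [0, 0, 0.01, 0, -0.1]])

```text
clock: 12.63
position: [0.4903, -0.1191, 0.0802]
ee_rot: [0.831, 0.555, -0.025, -0.005]
ft_force: [-0.6, -0.0, 0.4]
grip_width: 0.548
```

```bash
python3 -c "
from h import *
go(.4834,-.1246,.055,-24)"
```

```text
t 12.63 tcp [ 0.4903 -0.1191  0.0802] x [ 0.383  0.923 -0.036] y [ 0.923 -0.384 -0.037] F [-0.6 -0.   0.4] g 0.548
delta tool [-0.0068 -0.0034  0.0256] dist 0.027 yawnow -22.6 turn 1.4 j7 -0.28
```

Call:
apply_moves(commands=[[-0.007, -0.004, 0.013, 1.5, -0.1], [0, 0, 0.012, 0, -0.1], [0, 0, 0.0, 0, 0.5], [0, 0, 0, 0, 1], [0, 0, 0, 0, 1]], squeeze=70)

```text
clock: 13.05
position: [0.4838, -0.1199, 0.0545]
ee_rot: [0.833, 0.553, -0.025, -0.006]
ft_force: [1.0, -0.3, -1.7]
grip_width: 0.246
```

Call:
apply_moves(commands=[[0, 0, 0, 0, 1], [0, 0, 0, 0, 1], [0, 0, -0.03, 0, 1], [0, 0, -0.03, 0, 1], [0, 0, -0.03, 0, 1]])

```text
clock: 13.47
position: [0.4849, -0.1165, 0.1437]
ee_rot: [0.832, 0.555, -0.029, -0.01]
ft_force: [-0.4, -0.1, -1.6]
grip_width: 0.246
```

```bash
python3 -c "
from h import *
go(.462,.007,.20)
img,d,K,T=cam('wrist'); save('j.png',img)
print([(np.round(ray(x['xy'],.052,K,T),3),x['xy'],round(x['conf'],2)) for x in nets.place_of('wrist','gauge_mouth')[:2]])"
```

```text
t 13.47 tcp [ 0.4849 -0.1165  0.1437] x [ 0.383  0.923 -0.037] y [ 0.922 -0.385 -0.048] F [-0.4 -0.1 -1.6] g 0.246
delta tool [ 0.1031 -0.0713 -0.0568] dist 0.138 yawnow -22.6 turn None j7 -0.28
[(array([0.463, 0.009, 0.052]), [148.4, 23.2], 0.82)]
```

View pics/j.png

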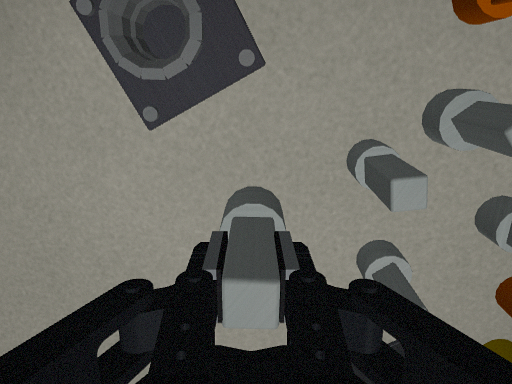

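Call:
apply_moves(commands=[[0.02, -0.02, -0.02, 0, 1], [0.02, -0.02, -0.02, 0, 1], [0.01, -0.01, -0.01, 0, 1], [0, 0, 0, 0, 1]])

```text
clock: 13.9
position: [0.4631, -0.0491, 0.2003]
ee_rot: [0.832, 0.554, -0.024, -0.006]
ft_force: [1.4, 0.1, -0.9]
grip_width: 0.249
```

```bash
cat >> h.py <<'E'
def mouth(img,d,K,T,c0=(.462,.007)):
    p=cloud(d,K,T); q=p[(d>0)&(abs(p[...,2]-.052)<.004)][:,:2]; r=np.hypot(*(q-c0).T); q=q[r<.045]
    from scipy.optimize import least_squares
    # outer/inner ring band: centre = balance of radii via hull
    (cx,cy),rr=cv2.minEnclosingCircle(q.astype(np.float32)*1000); e=cv2.fitEllipse(cv2.convexHull(q.astype(np.float32)*1000))
    print("ring",len(q),"encl",round(cx,1),round(cy,1),round(rr,1),"hull ell",np.round(e[0],1),np.round(e[1],1))
E
python3 -c "
from h import *
img,d,K,T=cam('wrist'); mouth(img,d,K,T)
print([(np.round(ray(x['xy'],.052,K,T),3),x['xy'],round(x['conf'],2)) for x in nets.place_of('wrist','gauge_mouth')[:2]])
go(.466,.010,.175)"
```

```text
ring 2270 encl 463.3 8.6 33.9 hull ell [463.3   8.6] [66.8 67.1]
[(array([0.463, 0.007, 0.052]), [229.8, 107.0], 0.6)]
t 14.0 tcp [ 0.4629 -0.0517  0.1985] x [ 0.387  0.921 -0.036] y [ 0.921 -0.388 -0.038] F [-0.3 -0.3 -1.9] g 0.252
delta tool [ 0.0589 -0.0202  0.0222] dist 0.066 yawnow -22.9 turn None j7 -0.41
```

Call:
apply_moves(commands=[[0.03, -0.01, 0, 0, 1], [0.03, -0.01, 0.01, 0, 1], [0, 0, 0.01, 0, 1], [0, 0, 0, 0, 1]])

```text
clock: 14.33
position: [0.4669, 0.0074, 0.1729]
ee_rot: [0.835, 0.55, -0.027, -0.006]
ft_force: [0.4, -0.8, -1.6]
grip_width: 0.247
```

```bash
python3 -c "
from h import *
go(.467,.012,.125)"
```

```text
t 14.33 tcp [0.4669 0.0074 0.1729] x [ 0.394  0.918 -0.038] y [ 0.918 -0.395 -0.04 ] F [ 0.4 -0.8 -1.6] g 0.247
delta tool [0.0061 0.0003 0.0477] dist 0.048 yawnow -23.3 turn None j7 -0.54
```

Call:
apply_moves(commands=[[0.006, 0, 0.03, 0, 1], [0, 0, 0.02, 0, 1], [0, 0, 0.005, 0, 1], [0, 0, 0, 0, 1]])

```text
clock: 14.67
position: [0.4663, 0.0073, 0.114]
ee_rot: [0.836, 0.548, -0.029, -0.007]
ft_force: [0.2, -0.0, -1.4]
grip_width: 0.251
```

```bash
python3 -c "
from h import *
go(.467,.012,.1)"
```

```text
t 14.67 tcp [0.4663 0.0073 0.114 ] x [ 0.397  0.917 -0.041] y [ 0.916 -0.399 -0.043] F [ 0.2 -0.  -1.4] g 0.251
delta tool [ 0.0051 -0.0006  0.0139] dist 0.015 yawnow -23.5 turn None j7 -0.56
```

Call:
apply_moves(commands=[[0.006, 0, 0.006, 0, 1], [0.002, 0, 0.006, 0, 1], [0, 0, 0.002, 0, 1]])

```text
clock: 14.92
position: [0.4702, 0.0128, 0.1005]
ee_rot: [0.837, 0.547, -0.028, -0.006]
ft_force: [-1.3, -0.3, -1.3]
grip_width: 0.246
```

Call:
apply_moves(commands=[[0, 0, 0, 0, 0.3], [0, 0, 0, 0, -0.1], [0, 0, 0, 0, -0.1], [0, 0, 0, 0, -0.1]])

```text
clock: 15.25
position: [0.4718, 0.0129, 0.1022]
ee_rot: [0.837, 0.547, -0.027, -0.005]
ft_force: [-0.3, 0.1, -0.7]
grip_width: 0.549
```

```bash
python3 -c "
from h import *
go(.467,.012,.1)
img,d,K,T=cam('wrist'); save('k.png',img); np.savez('/tmp/k.npz',img=img,d=d,K=K,T=T)
feet(img,d,K,T,.09,.14)
print('--scene');img,d,K,T=cam('scene'); p=cloud(d,K,T); k=(d>0)&(np.hypot(p[...,0]-.463,p[...,1]-.009)<.02); print(k.sum(),np.percentile(p[k][:,2],[50,90,98]) if k.sum() else 0)
"
```

```text
t 15.25 tcp [0.4718 0.0129 0.1022] x [ 0.401  0.915 -0.039] y [ 0.915 -0.402 -0.038] F [-0.3  0.1 -0.7] g 0.549
delta tool [-0.0027 -0.0039  0.0024] dist 0.005 yawnow -23.7 turn None j7 -0.57
([451.4, 24.8], [14.0, 22.7], 14.2, 0.1266, 67, [182.0, 264.0])
([497.2, 4.8], [23.0, 14.1], 28.5, 0.1253, 73, [319.0, 265.0])
([470.4, -7.6], [23.2, 23.0], 61.3, 0.1066, 11, [262.0, 279.0])
--scene
494 [0.51035079 0.52337931 0.52802344]
```

Call:
apply_moves(commands=[[0, 0, -0.02, 0, -0.1], [0, 0, -0.03, 0, -0.1], [0, 0, -0.03, 0, -0.1], [0, 0, 0, 0, -0.1]])

```text
clock: 15.68
position: [0.4745, 0.0144, 0.1842]
ee_rot: [0.837, 0.547, -0.029, -0.006]
ft_force: [1.4, -0.6, 0.3]
grip_width: 0.547
```

```bash
python3 -c "
from h import *
st()
img,d,K,T=cam('wrist'); save('k.png',img)
feet(img,d,K,T,.09,.14)
"
```

```text
t 15.68 tcp [0.4745 0.0144 0.1842] x [ 0.4    0.915 -0.041] y [ 0.915 -0.402 -0.042] F [ 1.4 -0.6  0.3] g 0.547
([470.5, -8.0], [23.7, 22.9], 61.8, 0.107, 11, [260.0, 217.0])
```

View pics/k.png

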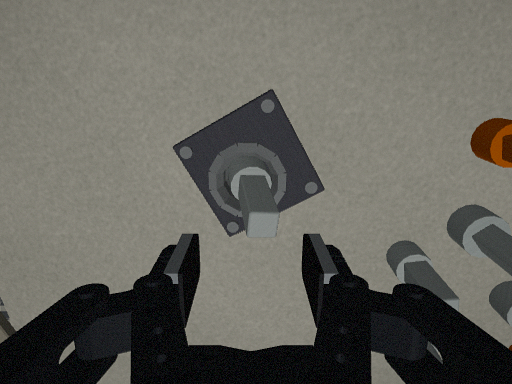

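The picture shows foot A leaning in the bore: disc at (250,183), stem top at (262,222), so it is askew. I'll regrip the stem, straighten it and release.

```bash
python3 -c "
from h import *
img,d,K,T=cam('wrist'); p=cloud(d,K,T); k=(d>0)&(p[...,2]>.098)&(p[...,2]<.12)&(np.hypot(p[...,0]-.47,p[...,1]+.008)<.02); q=p[k]; c,n,b=rans(q,.0015); print(len(q),np.round(c,4),np.round(n,3),'bottom',np.round(c-.09*n,4))
go(*(c-.02*n)[:2],.075,None)"
```

```text
1106 [ 0.471  -0.0081  0.1082] [ 0.096 -0.209  0.973] bottom [0.4624 0.0107 0.0206]
t 15.78 tcp [0.4726 0.0141 0.18  ] x [ 0.4    0.915 -0.043] y [ 0.914 -0.402 -0.046] F [-0.4 -0.2 -0.8] g 0.551
delta tool [-0.0133  0.0088  0.1054] dist 0.107 yawnow -23.7 turn None j7 -0.56
```

Call:
apply_moves(commands=[[-0.013, 0.009, 0.02, 0, -0.1], [0, 0, 0.03, 0, -0.1], [0, 0, 0.03, 0, -0.1], [0, 0, 0.015, 0, -0.1], [0, 0, 0, 0, -0.1]])

```text
clock: 16.2
position: [0.4686, -0.0043, 0.0795]
ee_rot: [0.837, 0.547, -0.031, -0.007]
ft_force: [0.5, 0.3, 0.1]
grip_width: 0.553
```

Call:
apply_moves(commands=[[0, 0, 0, 0, 0.3], [0, 0, 0, 0, 1], [0, 0, 0, 0, 1], [0, 0, 0, 0, 1]], squeeze=30)

```text
clock: 16.53
position: [0.465, -0.0032, 0.0788]
ee_rot: [0.836, 0.547, -0.034, -0.01]
ft_force: [-2.2, 1.5, -0.8]
grip_width: 0.267
```

```bash
python3 -c "
from h import *
go(.464,.009,.1)
img,d,K,T=cam('wrist');p=cloud(d,K,T); k=(d>0)&(p[...,2]>.09)&(p[...,2]<.13)&(np.hypot(p[...,0]-.467,p[...,1]-.0)<.02); q=p[k]; c,n,b=rans(q,.0015); print(len(q),np.round(c,4),np.round(n,3),'bottom',np.round(c-.09*n,4))"
```

```text
t 16.53 tcp [ 0.465  -0.0032  0.0788] x [ 0.399  0.916 -0.046] y [ 0.915 -0.401 -0.054] F [-2.2  1.5 -0.8] g 0.267
delta tool [ 0.0098 -0.007  -0.0213] dist 0.024 yawnow -23.7 turn None j7 -0.54
7023 [ 0.4666 -0.0054  0.1082] [ 0.035 -0.171  0.985] bottom [0.4634 0.01   0.0196]
```

Call:
apply_moves(commands=[[0.006, -0.002, 0, 0, 1], [0.006, -0.002, 0, 0, 1], [0, 0, 0, 0, 1], [0, 0, 0, 0, 0.2], [0, 0, 0, 0, -0.1]])

```text
clock: 17.0
position: [0.4671, 0.0091, 0.0818]
ee_rot: [0.836, 0.547, -0.034, -0.009]
ft_force: [0.4, 0.9, -0.0]
grip_width: 0.525
```

```bash
cat >> h.py <<'E'
def top(cx=.463,cy=.009,r=.03,zlo=.09,zhi=.145):
    img,d,K,T=cam('wrist');p=cloud(d,K,T); s=cv2.cvtColor(img,cv2.COLOR_RGB2HSV)[...,1]; k=(d>0)&(s<40)&(p[...,2]>zlo)&(p[...,2]<zhi)&(np.hypot(p[...,0]-cx,p[...,1]-cy)<r); q=p[k]
    c,n,b=rans(q,.0015); print(len(q),b.sum(),'top',np.round(c,4),'n',np.round(n,3),'bottom',np.round(c-.09*n,4))
E
python3 -c "
from h import *
top()
go(.464,.009,.1)"
```

```text
3908 2305 top [0.4638 0.0112 0.0978] n [0.013 0.013 1.   ] bottom [0.4626 0.0101 0.0078]
t 17.05 tcp [0.4672 0.0091 0.0819] x [ 0.399  0.916 -0.047] y [ 0.915 -0.401 -0.051] F [ 0.  -0.   0.6] g 0.55
delta tool [-0.0022 -0.0038 -0.0178] dist 0.018 yawnow -23.7 turn None j7 -0.57
```

Foot A fell through to the gauge floor (top at 98 mm, underside at 8 mm), so it is too small and goes to the grey tray.

Call:
apply_moves(commands=[[0, -0.004, 0.012, 0, -0.1], [0, 0, 0.006, 0, -0.1], [0, 0, 0, 0, 0.5], [0, 0, 0, 0, 1], [0, 0, 0, 0, 1]], squeeze=60)

```text
clock: 17.47
position: [0.4648, 0.0105, 0.0655]
ee_rot: [0.837, 0.547, -0.031, -0.008]
ft_force: [0.4, -0.4, -2.0]
grip_width: 0.244
```

Call:
apply_moves(commands=[[0, 0, 0, 0, 1], [0, 0, -0.03, 0, 1], [0, 0, -0.035, 0, 1], [0, 0, -0.035, 0, 1], [0, 0, -0.03, 0, 1]])

```text
clock: 17.88
position: [0.469, 0.0122, 0.194]
ee_rot: [0.836, 0.547, -0.037, -0.011]
ft_force: [-0.0, 0.6, -0.7]
grip_width: 0.251
```

```bash
python3 -c "
from h import *
go(.445,-.42,.19)
"
```

```text
t 17.88 tcp [0.469  0.0122 0.194 ] x [ 0.4    0.915 -0.049] y [ 0.914 -0.402 -0.058] F [-0.   0.6 -0.7] g 0.251
delta tool [-0.405   0.1521  0.0153] dist 0.433 yawnow -23.8 turn None j7 -0.56
```

Call:
apply_moves(commands=[[-0.037, 0.014, 0, 0, 1], [-0.037, 0.014, 0, 0, 1], [-0.037, 0.014, 0, 0, 1], [-0.037, 0.014, 0, 0, 1], [-0.037, 0.014, 0, 0, 1]])

```text
clock: 18.3
position: [0.4656, -0.1819, 0.2091]
ee_rot: [0.832, 0.555, -0.029, -0.007]
ft_force: [1.5, 0.1, -2.4]
grip_width: 0.251
```

Call:
apply_moves(commands=[[-0.037, 0.014, 0, 0, 1], [-0.037, 0.014, 0, 0, 1], [-0.037, 0.014, 0, 0, 1], [-0.037, 0.014, 0, 0, 1], [-0.037, 0.014, 0, 0, 1]])

```text
clock: 18.72
position: [0.4572, -0.389, 0.2153]
ee_rot: [0.831, 0.555, -0.028, -0.007]
ft_force: [0.6, 0.5, -0.6]
grip_width: 0.246
```

```bash
python3 -c "
from h import *
img,d,K,T=cam('wrist'); save('l.png',img)
print([(np.round(ray(x['xy'],0,K,T),3),x['xy'],round(x['conf'],2)) for x in nets.place_of('wrist','tray')[:2]])
p=cloud(d,K,T); k=(d>0)&(abs(p[...,2]-.043)<.005)&(p[...,1]<-.31)&(p[...,0]<.6); q=p[k]; r=cv2.minAreaRect(q[:,:2].astype(np.float32)*1000); print(len(q),r)
go(.445,-.42,.085)
feet(img,d,K,T)
"
```

```text
[(array([ 0.497, -0.402,  0.   ]), [297.4, 147.8], 0.74)]
2760 ((497.78680419921875, -403.30657958984375), (160.63182067871094, 120.21366119384766), 8.51724910736084)
t 18.82 tcp [ 0.4543 -0.3944  0.2148] x [ 0.39   0.92  -0.043] y [ 0.919 -0.392 -0.043] F [-1.   0.2 -1.2] g 0.244
delta tool [-0.0216  0.007   0.1307] dist 0.133 yawnow -23.1 turn None j7 0.25
([635.6, -386.5], [22.2, 22.5], 51.5, 0.0896, 255, [477.0, 83.0])
```

View pics/l.png

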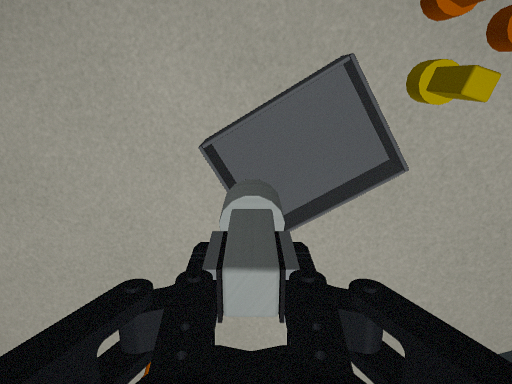

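```bash
python3 -c "
from h import *
go(.455,-.432,.072)
"
```

```text
t 18.82 tcp [ 0.4543 -0.3944  0.2148] x [ 0.39   0.92  -0.043] y [ 0.919 -0.392 -0.043] F [-1.   0.2 -1.2] g 0.244
delta tool [-0.0282  0.0215  0.1434] dist 0.148 yawnow -23.1 turn None j7 0.25
```

Call:
apply_moves(commands=[[-0.028, 0.021, 0.02, 0, 1], [0, 0, 0.035, 0, 1], [0, 0, 0.035, 0, 1], [0, 0, 0.025, 0, 1], [0, 0, 0.015, 0, 1]])

```text
clock: 19.23
position: [0.457, -0.4333, 0.0873]
ee_rot: [0.835, 0.55, -0.028, -0.002]
ft_force: [0.1, -0.3, -0.7]
grip_width: 0.244
```

```bash
python3 -c "
from h import *
go(.455,-.432,.066)
"
```

```text
t 19.23 tcp [ 0.457  -0.4333  0.0873] x [ 0.394  0.918 -0.045] y [ 0.918 -0.396 -0.034] F [ 0.1 -0.3 -0.7] g 0.244
delta tool [ 0.0014 -0.0016  0.0213] dist 0.021 yawnow -23.3 turn None j7 0.3
```

Call:
apply_moves(commands=[[0, 0, 0.014, 0, 1], [0, 0, 0.007, 0, 1], [0, 0, 0, 0, 0.3], [0, 0, 0, 0, -0.1], [0, 0, -0.01, 0, -0.1]])

```text
clock: 19.65
position: [0.4536, -0.4314, 0.0702]
ee_rot: [0.835, 0.549, -0.03, -0.007]
ft_force: [-0.1, -0.4, -0.5]
grip_width: 0.551
```

Call:
apply_moves(commands=[[0, 0, -0.03, 0, -0.1], [0, 0, -0.04, 0, -0.1], [0, 0, -0.04, -7, -0.1], [0, 0, 0, -7, -0.1], [0, 0, 0, -7, -0.1]])

```text
clock: 20.07
position: [0.4624, -0.4298, 0.197]
ee_rot: [0.719, 0.695, -0.027, -0.007]
ft_force: [0.9, -0.4, -1.6]
grip_width: 0.546
```

Call:
apply_moves(commands=[[0, 0, 0, -7, -0.1], [0, 0, 0, -7, -0.1], [0, 0, 0, 0, -0.1]])

```text
clock: 20.32
position: [0.4651, -0.4315, 0.2082]
ee_rot: [0.624, 0.781, -0.026, -0.003]
ft_force: [1.0, -0.1, -0.9]
grip_width: 0.549
```

```bash
python3 -c "
from h import *
img,d,K,T=cam('wrist'); feet(img,d,K,T)
go(.556,-.2375,.17,13.4)
"
```

```text
([635.6, -386.7], [22.3, 22.5], 50.5, 0.0895, 255, [481.0, 170.0])
([453.1, -433.5], [22.5, 22.2], 66.2, 0.0936, 12, [242.0, 175.0])
t 20.37 tcp [ 0.4652 -0.4317  0.2084] x [-0.214  0.976 -0.028] y [ 0.976  0.213 -0.043] F [ 0.8 -0.1  0.6] g 0.55
delta tool [0.1713 0.1316 0.0279] dist 0.218 yawnow 12.3 turn -1.1 j7 0.89
```

Call:
apply_moves(commands=[[0.031, 0.024, 0, 0, -0.1], [0.031, 0.024, 0, 0, -0.1], [0.031, 0.024, 0, 0, -0.1], [0.031, 0.024, 0, -1, -0.1], [0.031, 0.024, 0.01, 0, -0.1]])

```text
clock: 20.78
position: [0.5491, -0.2632, 0.1964]
ee_rot: [0.638, 0.77, -0.028, 0.004]
ft_force: [0.5, -1.1, 0.5]
grip_width: 0.554
```

Call:
apply_moves(commands=[[0.014, 0.01, 0.015, 0, -0.1], [0, 0, 0.01, 0, -0.1], [0, 0, 0, 0, -0.1]])

```text
clock: 21.03
position: [0.5607, -0.2365, 0.1706]
ee_rot: [0.638, 0.77, -0.025, 0.004]
ft_force: [-0.7, -0.1, -0.6]
grip_width: 0.55
```

```bash
python3 -c "
from h import *
img,d,K,T=cam('wrist'); feet(img,d,K,T)
go(.556,-.2375,.075,13.4)
"
```

```text
([574.1, -143.6], [22.2, 22.0], 74.8, 0.0896, 10, [304.0, 53.0])
([643.9, -134.0], [22.2, 22.0], 15.7, 0.0896, 12, [419.0, 59.0])
([555.7, -237.8], [22.0, 22.2], 14.3, 0.0897, 11, [246.0, 189.0])
([663.5, -234.8], [22.1, 22.8], 67.2, 0.0896, 12, [396.0, 214.0])
([710.2, -374.1], [9.3, 11.9], 12.4, 0.0893, 255, [395.0, 376.0])
([464.9, -428.9], [6.5, 4.1], 66.1, 0.0915, 14, [104.0, 377.0])
t 21.08 tcp [ 0.561  -0.2369  0.1716] x [-0.187  0.982 -0.038] y [ 0.982  0.185 -0.032] F [ 0.8  1.6 -0.2] g 0.55
delta tool [ 0.004  -0.0019  0.0966] dist 0.097 yawnow 10.7 turn -2.7 j7 0.47
```

Call:
apply_moves(commands=[[0.004, -0.002, 0.03, -2.7, -0.1], [0, 0, 0.035, 0, -0.1], [0, 0, 0.025, 0, -0.1], [0, 0, 0.01, 0, -0.1]])

```text
clock: 21.42
position: [0.5577, -0.2468, 0.0772]
ee_rot: [0.625, 0.78, -0.024, 0.011]
ft_force: [-0.6, -0.9, -0.5]
grip_width: 0.55
```

```bash
python3 -c "
from h import *
go(.5557,-.2378,.055,14.3)
"
```

```text
t 21.42 tcp [ 0.5577 -0.2468  0.0772] x [-0.219  0.975 -0.047] y [ 0.976  0.218 -0.024] F [-0.6 -0.9 -0.5] g 0.55
delta tool [0.0103 0.0005 0.0218] dist 0.024 yawnow 12.6 turn -1.7 j7 0.51
```

Call:
apply_moves(commands=[[0.008, 0, 0.012, -1.7, -0.1], [0.003, 0, 0.01, 0, -0.1], [0, 0, 0.0, 0, 0.5], [0, 0, 0, 0, 1], [0, 0, 0, 0, 1]])

```text
clock: 21.83
position: [0.5535, -0.2452, 0.0569]
ee_rot: [0.619, 0.785, -0.026, 0.012]
ft_force: [0.7, -0.4, -1.2]
grip_width: 0.25
```

Call:
apply_moves(commands=[[0, 0, 0, 0, 1], [0, 0, 0, 0, 1], [0, 0, -0.035, 0, 1], [0, 0, -0.04, 0, 1], [0, 0, -0.04, 0, 1]])

```text
clock: 22.25
position: [0.5507, -0.2391, 0.1689]
ee_rot: [0.621, 0.784, -0.028, 0.006]
ft_force: [0.4, -1.0, -1.3]
grip_width: 0.246
```

```bash
python3 -c "
from h import *
go(.467,.006,.185)
"
```

```text
t 22.25 tcp [ 0.5507 -0.2391  0.1689] x [-0.229  0.972 -0.044] y [ 0.973  0.228 -0.037] F [ 0.4 -1.  -1.3] g 0.246
delta tool [ 0.2568 -0.0262 -0.0265] dist 0.259 yawnow 13.2 turn None j7 0.52
```

Call:
apply_moves(commands=[[0.038, -0.004, -0.006, 0, 1], [0.038, -0.004, -0.006, 0, 1], [0.038, -0.004, -0.006, 0, 1], [0.038, -0.004, -0.006, 0, 1], [0.038, -0.004, 0, 0, 1]])

```text
clock: 22.67
position: [0.493, -0.062, 0.1985]
ee_rot: [0.627, 0.778, -0.025, 0.017]
ft_force: [1.5, 0.7, -1.4]
grip_width: 0.251
```

Call:
apply_moves(commands=[[0.038, -0.003, 0, 0, 1], [0.015, -0.003, 0, 0, 1], [0, 0, 0, 0, 1], [0, 0, 0, 0, 1]])

```text
clock: 23.0
position: [0.4733, -0.0007, 0.1987]
ee_rot: [0.623, 0.782, -0.023, 0.019]
ft_force: [0.5, -0.7, -1.8]
grip_width: 0.249
```

```bash
cat >> h.py <<'E'
def held():
    o=manip.get_obs(); x,y,z=o["position"]; top(x,y,.022,z+.025,z+.05)
E
python3 -c "
from h import *
held(); go(.464,.004,.13)
"
```

```text
4625 3105 top [0.4725 0.0062 0.2329] n [0.019 0.036 0.999] bottom [0.4707 0.003  0.143 ]
t 23.05 tcp [ 0.4735 -0.001   0.1987] x [-0.223  0.973 -0.057] y [ 0.975  0.223 -0.012] F [ 0.8  1.5 -1.1] g 0.242
delta tool [ 0.0109 -0.0073  0.0683] dist 0.07 yawnow 12.9 turn None j7 0.06
```

Call:
apply_moves(commands=[[0.008, -0.008, 0.02, 0, 1], [0, 0, 0.03, 0, 1], [0, 0, 0.025, 0, 1], [0, 0, 0.005, 0, 1], [0, 0, 0, 0, 1]])

```text
clock: 23.47
position: [0.4677, -0.0065, 0.1185]
ee_rot: [0.627, 0.778, -0.021, 0.021]
ft_force: [0.3, 0.6, -0.0]
grip_width: 0.245
```

```bash
python3 -c "
from h import *
held(); go(.466,.005,.1)
"
```

```text
4670 3121 top [4.667e-01 3.000e-04 1.527e-01] n [-0.012  0.023  1.   ] bottom [ 0.4677 -0.0018  0.0628]
t 23.52 tcp [ 0.4678 -0.0066  0.119 ] x [-0.213  0.975 -0.06 ] y [ 0.977  0.213 -0.006] F [-0.3 -0.9 -2.6] g 0.248
delta tool [0.0128 0.0008 0.0182] dist 0.022 yawnow 12.3 turn None j7 0.04
```

Call:
apply_moves(commands=[[0.008, -0.001, -0.001, 0, 1], [0.005, -0.002, 0, 0, 1], [0, 0, 0, 0, 1]])

```text
clock: 23.77
position: [0.4638, 0.0056, 0.1225]
ee_rot: [0.628, 0.777, -0.02, 0.023]
ft_force: [0.1, -0.0, -0.9]
grip_width: 0.251
```

```bash
python3 -c "
from h import *
held(); go(.466,.005,.1)
"
```

```text
4642 3107 top [0.4627 0.0124 0.1567] n [-0.005  0.03   1.   ] bottom [0.4631 0.0097 0.0667]
t 23.82 tcp [0.4642 0.0054 0.1228] x [-0.21   0.976 -0.06 ] y [ 0.978  0.21  -0.002] F [ 0.9 -0.2 -1.4] g 0.254
delta tool [0.0006 0.0017 0.0228] dist 0.023 yawnow 12.1 turn None j7 0.01
```

Call:
apply_moves(commands=[[0.001, 0, 0.012, 0, 1], [0.001, 0, 0.01, 0, 1], [0, 0, 0.006, 0, 1], [0, 0, 0.004, 0, 1]])

```text
clock: 24.15
position: [0.4659, 0.0046, 0.0961]
ee_rot: [0.628, 0.777, -0.019, 0.025]
ft_force: [-14.0, 1.5, 11.1]
grip_width: 0.247
```

```bash
python3 -c "
from h import *
held(); st()
"
```

```text
4692 3136 top [0.4646 0.0114 0.1304] n [-0.008  0.027  1.   ] bottom [0.4654 0.009  0.0405]
t 24.2 tcp [0.4654 0.0047 0.0948] x [-0.21   0.976 -0.063] y [0.978 0.21  0.001] F [-4.3 -1.9 -2.5] g 0.246
```

Call:
apply_moves(commands=[[0, -0.002, 0.004, 0, 1], [0, 0, 0.004, 0, 1], [0, 0, 0.0, 0, 1]], squeeze=25)

```text
clock: 24.45
position: [0.4633, 0.0035, 0.0863]
ee_rot: [0.628, 0.777, -0.02, 0.025]
ft_force: [0.5, -0.6, -1.6]
grip_width: 0.249
```

```bash
python3 -c "
from h import *
held(); st()
"
```

```text
4676 3080 top [0.462  0.0105 0.1205] n [-0.027  0.034  0.999] bottom [0.4644 0.0075 0.0306]
t 24.5 tcp [0.4635 0.0036 0.0866] x [-0.21   0.976 -0.064] y [0.978 0.21  0.001] F [-0.3 -0.1 -1.2] g 0.247
```

In the GO bore with no force. Release.

Call:
apply_moves(commands=[[0, 0, 0, 0, 0.4], [0, 0, 0, 0, 0.1], [0, 0, 0, 0, -0.1], [0, 0, 0, 0, -0.1]])

```text
clock: 24.83
position: [0.4645, 0.0039, 0.0871]
ee_rot: [0.628, 0.778, -0.019, 0.026]
ft_force: [-0.2, 0.2, -0.7]
grip_width: 0.55
```

```bash
python3 -c "
from h import *
top(); go(.463,.010,.082)
"
```

```text
5907 2997 top [0.4621 0.0141 0.1151] n [-0.017  0.08   0.997] bottom [0.4636 0.0069 0.0254]
t 24.88 tcp [0.4646 0.004  0.0871] x [-0.21   0.976 -0.064] y [0.978 0.211 0.003] F [ 0.2 -1.1 -0.1] g 0.552
delta tool [ 0.0065 -0.0003  0.0047] dist 0.008 yawnow 12.2 turn None j7 -0.01
```

Call:
apply_moves(commands=[[0.005, 0, 0.004, 0, 0], [0.003, 0, 0.003, 0, 0.5], [0, 0, 0, 0, 1], [0, 0, 0, 0, 1], [0.003, 0, 0, 0, 1]])

```text
clock: 25.3
position: [0.4622, 0.0138, 0.079]
ee_rot: [0.628, 0.777, -0.019, 0.026]
ft_force: [-2.3, -7.3, 8.2]
grip_width: 0.257
```

Call:
apply_moves(commands=[[-0.005, 0, 0, 0, 1], [0, 0, 0, 0, 1], [0, 0, 0, 0, 0.2], [0, 0, 0, 0, -0.1], [0, 0, 0, 0, -0.1]])

```text
clock: 25.72
position: [0.4632, 0.01, 0.0795]
ee_rot: [0.628, 0.778, -0.019, 0.026]
ft_force: [0.9, 0.2, -0.6]
grip_width: 0.549
```

```bash
python3 -c "
from h import *
top(); go(.463,.010,.078)
"
```

```text
5770 3020 top [0.4618 0.0126 0.1152] n [0.007 0.048 0.999] bottom [0.4612 0.0083 0.0253]
t 25.77 tcp [0.4632 0.01   0.0795] x [-0.21   0.976 -0.064] y [0.978 0.211 0.003] F [-0.5  0.7  0.2] g 0.553
delta tool [ 0.0002 -0.0002  0.0015] dist 0.002 yawnow 12.2 turn None j7 -0.02
```

Foot D rests at about 26 mm after being wiggled, so it is good and goes to the bin.

Call:
apply_moves(commands=[[0, 0, 0, 0, 0.5], [0, 0, 0, 0, 1], [0, 0, 0, 0, 1], [0, 0, -0.025, 0, 1], [0, 0, -0.035, 0, 1]], squeeze=60)

```text
clock: 26.18
position: [0.4593, 0.0127, 0.1348]
ee_rot: [0.628, 0.778, -0.022, 0.023]
ft_force: [1.0, -0.2, -1.2]
grip_width: 0.252
```

Call:
apply_moves(commands=[[0, 0, -0.04, 0, 1], [0, 0, -0.04, 0, 1], [0, 0, -0.03, 7, 1], [0, 0, 0, 7, 1], [0, 0, 0, 7, 1]])

```text
clock: 26.6
position: [0.4589, 0.0206, 0.2554]
ee_rot: [0.761, 0.648, -0.015, 0.028]
ft_force: [-0.6, -0.1, -1.9]
grip_width: 0.248
```

Call:
apply_moves(commands=[[0, 0, 0, 7, 1], [0, 0, 0, 7, 1], [0, 0, 0, 3, 1]])

```text
clock: 26.85
position: [0.4595, 0.0209, 0.2569]
ee_rot: [0.852, 0.523, -0.009, 0.031]
ft_force: [-0.3, -0.6, -1.1]
grip_width: 0.248
```

```bash
python3 -c "
from h import *
held(); go(.572,.384,.245,-26)
"
```

```text
4701 3231 top [0.46   0.0239 0.2925] n [-0.026  0.059  0.998] bottom [0.4623 0.0185 0.2027]
t 26.9 tcp [0.4594 0.0209 0.2568] x [ 0.454  0.89  -0.047] y [ 0.891 -0.452  0.043] F [ 0.1  0.  -1.3] g 0.246
delta tool [ 0.3748 -0.0643 -0.0087] dist 0.38 yawnow -26.9 turn -0.9 j7 -0.67
```

Call:
apply_moves(commands=[[0.039, -0.0065, -0.001, 0, 1], [0.039, -0.0065, -0.001, 0, 1], [0.039, -0.0065, -0.001, 0, 1], [0.039, -0.0065, -0.001, 0, 1], [0.039, -0.0065, -0.001, 0, 1]])

```text
clock: 27.32
position: [0.5213, 0.2053, 0.2507]
ee_rot: [0.855, 0.518, -0.01, 0.032]
ft_force: [0.1, 0.4, -1.3]
grip_width: 0.25
```

Call:
apply_moves(commands=[[0.039, -0.0065, -0.001, 0, 1], [0.039, -0.0065, -0.001, 0, 1], [0.039, -0.0065, -0.001, 0, 1], [0.03, -0.0065, 0, 0, 1], [0.0, 0, 0, 0, 1]])

```text
clock: 27.73
position: [0.5655, 0.362, 0.2399]
ee_rot: [0.851, 0.525, -0.012, 0.03]
ft_force: [-0.6, 0.4, -2.4]
grip_width: 0.246
```

```bash
python3 -c "
from h import *
held(); go(.572,.384,.155,-26)
img,d,K,T=cam('wrist'); save('m.png',img)
p,b=binpose(img,d,K,T); q=p[b&(d>0)]; q=q[(q[:,2]<.2)&(q[:,2]>.06)&(q[:,1]>.25)]
c,n,k=rans(q); print(len(q),k.sum(),np.round(c,3),np.round(n,3)); u=np.array([-.8988,.4384]);w=np.array([-.4384,-.8988])
print('floor n',np.percentile(q[k][:,:2]@u,[1,99]),'t',np.percentile(q[k][:,:2]@w,[1,99]))
"
```

```text
5052 3342 top [0.5662 0.365  0.2754] n [-0.041  0.043  0.998] bottom [0.5699 0.3611 0.1855]
t 27.78 tcp [0.5657 0.3597 0.24  ] x [ 0.45   0.892 -0.053] y [ 0.893 -0.448  0.04 ] F [-0.4 -0.3 -2.3] g 0.252
delta tool [ 0.029  -0.0087  0.0833] dist 0.089 yawnow -26.6 turn -0.6 j7 -1.24
44827 22453 [0.589 0.412 0.092] [ 0.098 -0.047  0.994]
floor n [-0.41711949 -0.28462481] t [-0.67908701 -0.57054568]
```

View pics/m.png

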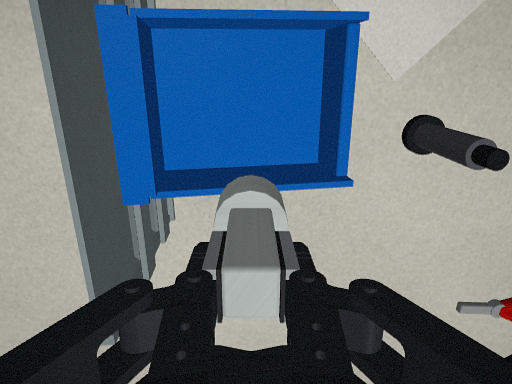

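Call:
apply_moves(commands=[[0.018, -0.006, 0, 0, 1], [0.01, -0.004, 0.01, 0, 1], [0, 0, 0.025, 0, 1], [0, 0, 0.025, 0, 1], [0, 0, 0.01, 0, 1]])

```text
clock: 28.25
position: [0.5744, 0.3778, 0.1691]
ee_rot: [0.852, 0.522, -0.009, 0.033]
ft_force: [-0.3, -1.3, -2.6]
grip_width: 0.25
```

```bash
python3 -c "
from h import *
held(); go(.569,.387,.155,-26)
"
```

```text
5171 3339 top [0.575  0.3807 0.2045] n [-0.041  0.06   0.997] bottom [0.5786 0.3753 0.1148]
t 28.3 tcp [0.5742 0.377  0.168 ] x [ 0.455  0.889 -0.052] y [ 0.891 -0.453  0.046] F [-0.3 -0.6 -4.1] g 0.251
delta tool [ 0.0072 -0.0098  0.0122] dist 0.017 yawnow -26.9 turn -0.9 j7 -1.29
```

Call:
apply_moves(commands=[[0.01, -0.005, 0, 0, 1], [0.004, -0.003, 0.006, 0, 1], [0, 0, 0.006, 0, 1], [0, 0, 0, 0, 0.3], [0, 0, 0, 0, -0.1]])

```text
clock: 28.72
position: [0.5753, 0.3927, 0.1574]
ee_rot: [0.853, 0.521, -0.008, 0.034]
ft_force: [-0.1, -0.5, 0.2]
grip_width: 0.479
```

Call:
apply_moves(commands=[[0, 0, 0, 0, -0.1], [0, 0, -0.025, 0, -0.1], [0, 0, -0.035, 0, -0.1], [0, 0, -0.035, 0, -0.1], [0, 0, 0, 0, -0.1]])

```text
clock: 29.13
position: [0.5732, 0.3983, 0.2572]
ee_rot: [0.853, 0.521, -0.008, 0.034]
ft_force: [-0.2, 1.7, 2.3]
grip_width: 0.547
```

```bash
cat > binck.py <<'E'
from h import *
img,d,K,T=cam('wrist'); 
p,b=binpose(img,d,K,T); u=np.array([-.8988,.4384]);w=np.array([-.4384,-.8988]); n=p[...,:2]@u; t=p[...,:2]@w
s=cv2.cvtColor(img,cv2.COLOR_RGB2HSV)[...,1]
k=(d>0)&(s<45)&(n>-.425)&(n<-.28)&(t>-.69)&(t<-.56)&(p[...,2]>.1)&(p[...,2]<.22)
N,l,S,C=cv2.connectedComponentsWithStats(k.astype(np.uint8))
for i in range(1,N):
    if S[i,4]>80: q=p[l==i]; print("in bin",S[i,4],"z",np.round(np.percentile(q[:,2],[2,50,98]),3),"n",np.round(np.percentile(n[l==i],[2,98]),3),"t",np.round(np.percentile(t[l==i],[2,98]),3))
q=p[b&(d>0)&(p[...,2]<.2)&(p[...,2]>.06)&(p[...,1]>.25)]; c,nn,kk=rans(q); print("floor",np.round(c,3),np.round(nn,3),"lip",np.round(np.percentile(q[q[:,2]>.15]@np.r_[u,0],[98]),4) if (q[:,2]>.15).any() else 0)
E
python3 binck.py; python3 -c "
from h import *
go(.5741,-.1436,.26,0)"
```

```text
in bin 2637 z [0.105 0.157 0.183] n [-0.368 -0.333] t [-0.623 -0.594]
floor [0.59  0.415 0.092] [ 0.098 -0.046  0.994] lip [-0.2693]
t 29.18 tcp [0.573  0.3977 0.2542] x [ 0.457  0.888 -0.052] y [ 0.889 -0.455  0.048] F [-0.   0.5  0.2] g 0.547
delta tool [-0.4805  0.2473  0.0311] dist 0.541 yawnow -27.1 turn -27.1 j7 -1.29
```

Call:
apply_moves(commands=[[0, 0, 0, -6.3, -0.1], [-0.02, 0, 0, -6.3, -0.1], [-0.04, 0.0103, 0, 0, -0.1], [-0.04, 0.0103, 0, 0, -0.1], [-0.04, 0.0103, 0, 0, -0.1]])

```text
clock: 29.6
position: [0.5622, 0.2619, 0.2608]
ee_rot: [0.782, 0.622, -0.013, 0.03]
ft_force: [1.5, -0.3, 0.6]
grip_width: 0.551
```

Call:
apply_moves(commands=[[-0.04, 0.0103, 0, 0, -0.1], [-0.04, 0.0103, 0, 0, -0.1], [-0.04, 0.0103, 0, 0, -0.1], [-0.04, 0.0103, 0, 0, -0.1], [-0.04, 0.0103, 0, 0, -0.1]])

```text
clock: 30.02
position: [0.5647, 0.0523, 0.2729]
ee_rot: [0.782, 0.622, -0.012, 0.03]
ft_force: [0.9, -0.1, 0.4]
grip_width: 0.551
```

Call:
apply_moves(commands=[[-0.04, 0.0103, 0, 0, -0.1], [-0.04, 0.0103, 0.02, 0, -0.1], [-0.025, 0.0103, 0.03, 0, -0.1], [-0.01, 0.005, 0.03, 0, -0.1], [0, 0, 0, 0, -0.1]])

```text
clock: 30.43
position: [0.5739, -0.084, 0.2033]
ee_rot: [0.787, 0.616, -0.011, 0.034]
ft_force: [-0.9, -0.7, -0.4]
grip_width: 0.549
```

```bash
python3 -c "
from h import *
img,d,K,T=cam('wrist'); feet(img,d,K,T)
go(.5741,-.1436,.09,-14.5)"
```

```text
([682.8, -56.0], [22.0, 22.2], 76.5, 0.0897, 255, [375.0, 103.0])
([644.2, -133.2], [22.0, 22.2], 16.3, 0.0897, 11, [340.0, 207.0])
([574.4, -143.2], [22.8, 21.5], 76.1, 0.0897, 11, [261.0, 237.0])
([668.5, -225.1], [2.1, 20.0], 68.1, 0.083, 15, [380.0, 289.0])
([663.9, -320.3], [16.1, 21.8], 41.5, 0.0898, 255, [384.0, 367.0])
t 30.48 tcp [ 0.5747 -0.0829  0.2061] x [ 0.241  0.969 -0.06 ] y [ 0.97  -0.238  0.043] F [-0.9 -0.9  0.5] g 0.55
delta tool [-0.0521  0.009   0.1199] dist 0.131 yawnow -13.8 turn 0.7 j7 -0.28
```

Call:
apply_moves(commands=[[-0.03, 0.005, 0, 0, -0.1], [-0.022, 0.004, 0.02, 0.7, -0.1], [0, 0, 0.035, 0, -0.1], [0, 0, 0.035, 0, -0.1], [0, 0, 0.015, 0, -0.1]])

```text
clock: 30.9
position: [0.5812, -0.138, 0.1136]
ee_rot: [0.788, 0.614, -0.003, 0.041]
ft_force: [-0.4, -0.7, 0.2]
grip_width: 0.55
```

```bash
python3 -c "
from h import *
go(.5743,-.1434,.055,-14.2)"
```

```text
t 30.9 tcp [ 0.5812 -0.138   0.1136] x [ 0.246  0.968 -0.055] y [ 0.968 -0.243  0.061] F [-0.4 -0.7  0.2] g 0.55
delta tool [-0.0037 -0.009   0.0585] dist 0.059 yawnow -14.1 turn 0.1 j7 -0.21
```

Call:
apply_moves(commands=[[-0.004, -0.009, 0.01, 0, -0.1], [0, 0, 0.025, 0, -0.1], [0, 0, 0.016, 0, -0.1], [0, 0, 0.006, 0, -0.1], [0, 0, 0, 0, 0.4]])

```text
clock: 31.32
position: [0.5775, -0.1354, 0.0576]
ee_rot: [0.786, 0.617, -0.0, 0.041]
ft_force: [-0.1, -0.4, -0.1]
grip_width: 0.425
```

Call:
apply_moves(commands=[[0, 0, 0, 0, 1], [0, 0, 0, 0, 1], [0, 0, 0, 0, 1], [0, 0, 0, 0, 1], [0, 0, -0.03, 0, 1]])

```text
clock: 31.73
position: [0.5761, -0.1307, 0.0884]
ee_rot: [0.785, 0.618, -0.0, 0.04]
ft_force: [-0.8, 0.5, -1.8]
grip_width: 0.245
```

Call:
apply_moves(commands=[[0, 0, -0.04, 0, 1], [0, 0, -0.04, 0, 1], [0, 0, 0, 0, 1]])

```text
clock: 31.98
position: [0.5733, -0.1251, 0.1765]
ee_rot: [0.785, 0.618, 0.002, 0.041]
ft_force: [2.3, -0.7, -0.1]
grip_width: 0.247
```

```bash
python3 -c "
from h import *
held(); go(.464,.005,.18)"
```

```text
3893 2671 top [ 0.5701 -0.1317  0.207 ] n [-0.037  0.04   0.998] bottom [ 0.5735 -0.1354  0.1172]
t 32.03 tcp [ 0.5723 -0.1252  0.1733] x [ 0.235  0.971 -0.049] y [ 0.971 -0.232  0.064] F [-0.1 -0.1 -1.6] g 0.243
delta tool [ 0.1006 -0.1349 -0.0204] dist 0.169 yawnow -13.4 turn None j7 -0.2
```

Call:
apply_moves(commands=[[0.023, -0.028, 0, 0, 1], [0.023, -0.028, 0, 0, 1], [0.023, -0.028, 0, 0, 1], [0.023, -0.028, 0, 0, 1], [0.02, -0.026, 0, 0, 1]])

```text
clock: 32.45
position: [0.4639, 0.0132, 0.1571]
ee_rot: [0.788, 0.614, 0.001, 0.043]
ft_force: [0.3, 1.2, 0.0]
grip_width: 0.247
```

Call:
apply_moves(commands=[[0, 0, 0.015, 0, 1], [0, 0, 0.02, 0, 1], [0, 0, 0.005, 0, 1], [0, 0, 0, 0, 1]])

```text
clock: 32.78
position: [0.4614, 0.0173, 0.1151]
ee_rot: [0.785, 0.618, 0.001, 0.043]
ft_force: [0.0, -0.4, -0.9]
grip_width: 0.25
```

```bash
cat >> h.py <<'E'
def aim():
    """tool-axis shift that brings the held foot's underside over the bore"""
    o,m=st(); img,d,K,T=cam('wrist'); p=cloud(d,K,T); x,y,z=o["position"]; s=cv2.cvtColor(img,cv2.COLOR_RGB2HSV)[...,1]
    k=(d>0)&(s<40)&(p[...,2]>z+.02)&(p[...,2]<z+.055)&(np.hypot(p[...,0]-x,p[...,1]-y)<.024); c,n,b=rans(p[k],.0015); bot=c-.09*n
    print("bottom",np.round(bot,4),"n",np.round(n,3),"shift",np.round(m.T@np.array([.4633-bot[0],.0088-bot[1],0]),4))
E
python3 -c "
from h import *
aim()"
```

```text
t 32.78 tcp [0.4614 0.0173 0.1151] x [ 0.237  0.97  -0.051] y [ 0.97  -0.234  0.068] F [ 0.  -0.4 -0.9] g 0.25
bottom [0.4617 0.0073 0.0558] n [-0.039  0.036  0.999] shift [ 0.0018  0.0012 -0.    ]
```

Call:
apply_moves(commands=[[0.002, 0.0, 0.006, 0, 1], [0.001, 0, 0.006, 0, 1], [0, 0, 0.005, 0, 1], [0, 0, 0, 0, 1]], squeeze=30)

```text
clock: 33.17
position: [0.4651, 0.0181, 0.0986]
ee_rot: [0.786, 0.616, 0.002, 0.043]
ft_force: [-0.7, -0.1, -1.7]
grip_width: 0.246
```

```bash
python3 -c "
from h import *
aim()"
```

```text
t 33.17 tcp [0.4651 0.0181 0.0986] x [ 0.24   0.969 -0.05 ] y [ 0.969 -0.236  0.071] F [-0.7 -0.1 -1.7] g 0.246
bottom [0.4653 0.0072 0.0394] n [-0.04   0.05   0.998] shift [ 0.0011 -0.0023 -0.0002]
```

Call:
apply_moves(commands=[[0.001, -0.002, 0.005, 0, 1], [0, -0.001, 0.005, 0, 1], [0, 0, 0.002, 0, 1], [0, 0, 0, 0, 1]])

```text
clock: 33.55
position: [0.4636, 0.019, 0.0861]
ee_rot: [0.786, 0.616, 0.003, 0.043]
ft_force: [-0.5, -0.8, -2.0]
grip_width: 0.247
```

```bash
python3 -c "
from h import *
aim()"
```

```text
t 33.55 tcp [0.4636 0.019  0.0861] x [ 0.241  0.969 -0.049] y [ 0.969 -0.237  0.072] F [-0.5 -0.8 -2. ] g 0.247
bottom [0.4641 0.0091 0.0269] n [-0.043  0.035  0.998] shift [-0.0005 -0.0007 -0.    ]
```

Call:
apply_moves(commands=[[0, 0, 0, 0, 0.4], [0, 0, 0, 0, 0.1], [-0.005, 0, 0, 0, -0.1], [-0.004, 0, 0, 0, -0.1], [0, 0, 0, 0, -0.1]])

```text
clock: 34.02
position: [0.4621, 0.0096, 0.0877]
ee_rot: [0.786, 0.616, 0.004, 0.044]
ft_force: [-0.7, 0.1, 0.6]
grip_width: 0.547
```

```bash
python3 -c "
from h import *
top(); go(.4633,.0095,.068)"
```

```text
3725 2182 top [0.464  0.0103 0.0978] n [-0.008  0.025  1.   ] bottom [0.4647 0.0081 0.0078]
t 34.07 tcp [0.4622 0.0099 0.0878] x [ 0.24   0.969 -0.049] y [ 0.969 -0.236  0.074] F [-0.4 -0.3 -0.1] g 0.551
delta tool [ 0.0009 -0.0003  0.0198] dist 0.02 yawnow -13.7 turn None j7 -0.5
```

Foot B (top at 98 mm) also drops through, so it goes to the tray.

Call:
apply_moves(commands=[[0, 0, 0.012, 0, -0.1], [0, 0, 0.008, 0, -0.1], [0, 0, 0, 0, 0.5], [0, 0, 0, 0, 1], [0, 0, 0, 0, 1]], squeeze=60)

```text
clock: 34.48
position: [0.4633, 0.0084, 0.0683]
ee_rot: [0.787, 0.616, 0.003, 0.044]
ft_force: [-7.3, -0.0, 13.3]
grip_width: 0.252
```

Call:
apply_moves(commands=[[0, 0, 0, 0, 1], [0, 0, -0.03, 0, 1], [0, 0, -0.035, 0, 1], [0, 0, -0.035, 0, 1], [0, 0, -0.025, 0, 1]])

```text
clock: 34.9
position: [0.4508, 0.0171, 0.1929]
ee_rot: [0.786, 0.617, -0.002, 0.039]
ft_force: [1.2, -0.7, -0.6]
grip_width: 0.25
```

Call:
apply_moves(commands=[[-0.036, 0.0155, 0, 0, 1], [-0.036, 0.0155, 0, 0, 1], [-0.036, 0.0155, 0, 0, 1], [-0.036, 0.0155, 0, 0, 1], [-0.036, 0.0155, 0, 0, 1]])

```text
clock: 35.32
position: [0.4883, -0.1716, 0.218]
ee_rot: [0.78, 0.624, 0.004, 0.044]
ft_force: [0.5, 1.6, -1.0]
grip_width: 0.246
```

Call:
apply_moves(commands=[[-0.036, 0.0155, 0, 0, 1], [-0.036, 0.0155, 0, 0, 1], [-0.036, 0.0155, 0, 0, 1], [-0.036, 0.0155, 0, 0, 1], [-0.03, 0.0155, 0, 0, 1]])

```text
clock: 35.73
position: [0.5246, -0.3681, 0.2348]
ee_rot: [0.78, 0.624, 0.004, 0.044]
ft_force: [0.7, -0.9, -0.5]
grip_width: 0.248
```

```bash
python3 -c "
from h import *
held(); go(.535,-.415,.07)"
```

```text
3937 2802 top [ 0.5234 -0.3657  0.2637] n [-0.052  0.033  0.998] bottom [ 0.5281 -0.3687  0.1738]
t 35.78 tcp [ 0.5239 -0.3749  0.2345] x [ 0.226  0.973 -0.052] y [ 0.972 -0.222  0.075] F [-5.7 -3.  -1.9] g 0.25
delta tool [-0.0279  0.0074  0.1672] dist 0.17 yawnow -12.8 turn None j7 0.31
```

Call:
apply_moves(commands=[[-0.02, 0.003, 0.02, 0, 1], [-0.02, 0.003, 0.03, 0, 1], [0, 0, 0.035, 0, 1], [0, 0, 0.035, 0, 1], [0, 0, 0.02, 0, 1]])

```text
clock: 36.2
position: [0.5318, -0.4337, 0.0998]
ee_rot: [0.783, 0.62, 0.004, 0.051]
ft_force: [-0.7, 0.3, -2.0]
grip_width: 0.248
```

```bash
python3 -c "
from h import *
go(.531,-.426,.069)"
```

```text
t 36.2 tcp [ 0.5318 -0.4337  0.0998] x [ 0.231  0.971 -0.057] y [ 0.97  -0.226  0.085] F [-0.7  0.3 -2. ] g 0.248
delta tool [ 0.009  -0.0051  0.03  ] dist 0.032 yawnow -13.1 turn None j7 0.38
```

Call:
apply_moves(commands=[[0.008, -0.004, 0.014, 0, 1], [0, 0, 0.012, 0, 1], [0, 0, 0, 0, 0.4], [0, 0, 0, 0, -0.1], [0, 0, -0.01, 0, -0.1]])

```text
clock: 36.62
position: [0.5278, -0.4241, 0.0746]
ee_rot: [0.783, 0.62, 0.003, 0.045]
ft_force: [-0.7, -0.5, -0.2]
grip_width: 0.545
```

Call:
apply_moves(commands=[[0, 0, -0.035, 0, -0.1], [0, 0, -0.04, 0, -0.1], [0, 0, -0.04, 5, -0.1], [0, 0, 0, 4.7, -0.1], [0, 0, 0, 0, -0.1]])

```text
clock: 37.03
position: [0.5226, -0.4178, 0.2078]
ee_rot: [0.834, 0.549, 0.009, 0.051]
ft_force: [0.5, 0.7, -1.7]
grip_width: 0.548
```

```bash
python3 -c "
from h import *
img,d,K,T=cam('wrist'); feet(img,d,K,T)
go(.6635,-.2348,.16,-22.8)"
```

```text
([715.1, -369.2], [22.8, 22.3], 11.4, 0.0896, 255, [446.0, 14.0])
([635.7, -386.4], [22.2, 22.3], 49.9, 0.0896, 255, [354.0, 79.0])
([534.4, -427.2], [22.0, 22.0], 76.7, 0.0937, 11, [254.0, 180.0])
([453.5, -433.0], [22.2, 22.3], 68.0, 0.0934, 12, [166.0, 225.0])
t 37.08 tcp [ 0.5233 -0.4184  0.2092] x [ 0.393  0.918 -0.041] y [ 0.916 -0.388  0.098] F [-0.4 -0.1  2.3] g 0.551
delta tool [0.2258 0.0524 0.0453] dist 0.236 yawnow -22.9 turn -0.1 j7 0.21
```

Call:
apply_moves(commands=[[0.038, 0.0088, 0, 0, -0.1], [0.038, 0.0088, 0, 0, -0.1], [0.038, 0.0088, 0, 0, -0.1], [0.038, 0.0088, 0, 0, -0.1], [0.038, 0.0088, 0.01, 0, -0.1]])

```text
clock: 37.5
position: [0.6368, -0.2708, 0.2026]
ee_rot: [0.834, 0.548, 0.009, 0.058]
ft_force: [0.7, -1.0, 0.7]
grip_width: 0.551
```

Call:
apply_moves(commands=[[0.025, 0.006, 0.02, 0, -0.1], [0, 0, 0.02, 0, -0.1], [0, 0, 0, 0, -0.1]])

```text
clock: 37.75
position: [0.662, -0.2398, 0.1601]
ee_rot: [0.828, 0.558, 0.011, 0.057]
ft_force: [-1.4, -0.6, -1.3]
grip_width: 0.547
```

```bash
python3 -c "
from h import *
img,d,K,T=cam('wrist'); feet(img,d,K,T)
go(.6635,-.2348,.09,-22.8)"
```

```text
([644.3, -133.9], [22.2, 22.3], 15.7, 0.0895, 10, [138.0, 46.0])
([663.9, -234.7], [22.2, 21.7], 68.3, 0.0897, 10, [238.0, 186.0])
([666.5, -318.9], [22.4, 22.0], 40.7, 0.0896, 255, [283.0, 281.0])
([638.3, -375.3], [6.5, 15.3], 77.4, 0.08, 255, [273.0, 344.0])
t 37.8 tcp [ 0.6627 -0.2393  0.1622] x [ 0.377  0.925 -0.044] y [ 0.922 -0.371  0.108] F [0.1 1.6 0.9] g 0.548
delta tool [ 0.0076 -0.0088  0.0715] dist 0.072 yawnow -21.9 turn 0.9 j7 -0.15
```

Call:
apply_moves(commands=[[0.008, -0.009, 0.015, 0.9, -0.1], [0, 0, 0.03, 0, -0.1], [0, 0, 0.02, 0, -0.1], [0, 0, 0.006, 0, -0.1]])

```text
clock: 38.13
position: [0.6651, -0.2393, 0.0975]
ee_rot: [0.832, 0.552, 0.015, 0.061]
ft_force: [-0.5, -0.1, 0.7]
grip_width: 0.553
```

```bash
python3 -c "
from h import *
go(.6637,-.2346,.056,-22.2)"
```

```text
t 38.13 tcp [ 0.6651 -0.2393  0.0975] x [ 0.391  0.92  -0.043] y [ 0.916 -0.384  0.119] F [-0.5 -0.1  0.7] g 0.553
delta tool [ 0.0055 -0.008   0.0406] dist 0.042 yawnow -22.7 turn -0.5 j7 -0.18
```

Call:
apply_moves(commands=[[0.005, -0.008, 0.008, 0, -0.1], [0, 0, 0.018, 0, -0.1], [0, 0, 0.01, 0, -0.1], [0, 0, 0.004, 0, 0.2], [0, 0, 0, 0, 1]])

```text
clock: 38.55
position: [0.6634, -0.2422, 0.062]
ee_rot: [0.832, 0.55, 0.015, 0.064]
ft_force: [-1.5, 0.6, 10.0]
grip_width: 0.278
```

Call:
apply_moves(commands=[[0, 0, 0, 0, 1], [0, 0, 0, 0, 1], [0, 0, 0, 0, 1], [0, 0, -0.03, 0, 1], [0, 0, -0.04, 0, 1]])

```text
clock: 38.97
position: [0.6529, -0.2371, 0.1288]
ee_rot: [0.833, 0.55, 0.012, 0.061]
ft_force: [0.5, -0.9, 0.0]
grip_width: 0.243
```

Call:
apply_moves(commands=[[0, 0, -0.04, 0, 1], [0, 0, -0.01, 0, 1], [0, 0, 0, 0, 1]])

```text
clock: 39.22
position: [0.651, -0.2332, 0.1905]
ee_rot: [0.833, 0.55, 0.015, 0.065]
ft_force: [-1.5, -0.2, -2.1]
grip_width: 0.245
```

```bash
python3 -c "
from h import *
held(); aim(); go(.464,.01,.18)"
```

```text
3740 2724 top [ 0.6518 -0.2249  0.2172] n [-0.072  0.046  0.996] bottom [ 0.6582 -0.2291  0.1275]
t 39.27 tcp [ 0.6513 -0.2333  0.1902] x [ 0.395  0.917 -0.046] y [ 0.913 -0.387  0.126] F [ 0.3 -0.1 -0. ] g 0.246
bottom [ 0.6602 -0.2308  0.1274] n [-0.093  0.067  0.993] shift [ 0.142  -0.2726 -0.0412]
t 39.32 tcp [ 0.6505 -0.2332  0.1879] x [ 0.395  0.917 -0.046] y [ 0.914 -0.387  0.123] F [ 0.9  0.2 -2.1] g 0.245
delta tool [ 0.1498 -0.2656 -0.032 ] dist 0.307 yawnow -23.0 turn None j7 -0.18
```

Call:
apply_moves(commands=[[0.018, -0.034, -0.005, 0, 1], [0.018, -0.034, -0.005, 0, 1], [0.018, -0.034, -0.005, 0, 1], [0.018, -0.034, -0.005, 0, 1], [0.018, -0.034, -0.005, 0, 1]])

```text
clock: 39.73
position: [0.5223, -0.0855, 0.1749]
ee_rot: [0.836, 0.546, 0.008, 0.061]
ft_force: [1.2, 1.2, -1.3]
grip_width: 0.246
```

Call:
apply_moves(commands=[[0.018, -0.034, -0.005, 0, 1], [0.018, -0.034, -0.003, 0, 1], [0.01, -0.02, 0, 0, 1], [0, 0, 0, 0, 1]])

```text
clock: 40.07
position: [0.4492, 0.0002, 0.1628]
ee_rot: [0.834, 0.549, 0.003, 0.058]
ft_force: [0.7, 0.9, -0.8]
grip_width: 0.249
```

```bash
python3 -c "
from h import *
aim()"
```

```text
t 40.07 tcp [4.492e-01 2.000e-04 1.628e-01] x [ 0.397  0.916 -0.059] y [ 0.915 -0.39   0.1  ] F [ 0.7  0.9 -0.8] g 0.249
bottom [0.4566 0.0017 0.1   ] n [-0.066  0.079  0.995] shift [ 0.0091  0.0033 -0.0002]
```

Call:
apply_moves(commands=[[0.009, 0.0, 0.01, 0, 1], [0.003, -0.001, 0.02, 0, 1], [0, 0, 0.01, 0, 1], [0, 0, 0, 0, 1]])

```text
clock: 40.45
position: [0.4584, 0.0055, 0.1167]
ee_rot: [0.835, 0.548, 0.002, 0.058]
ft_force: [-0.0, -0.9, -1.1]
grip_width: 0.247
```

```bash
python3 -c "
from h import *
aim()"
```

```text
t 40.45 tcp [0.4584 0.0055 0.1167] x [ 0.4    0.914 -0.06 ] y [ 0.914 -0.394  0.099] F [-0.  -0.9 -1.1] g 0.247
bottom [0.4638 0.008  0.0536] n [-0.045  0.067  0.997] shift [ 0.0005 -0.0008 -0.0001]
```

Call:
apply_moves(commands=[[0.001, -0.001, 0.007, 0, 1], [0.001, -0.001, 0.006, 0, 1], [0, -0.001, 0.005, 0, 1], [0, 0, 0, 0, 1]], squeeze=30)

```text
clock: 40.83
position: [0.4574, 0.006, 0.0977]
ee_rot: [0.836, 0.546, 0.0, 0.057]
ft_force: [-0.7, 0.3, -1.5]
grip_width: 0.245
```

```bash
python3 -c "
from h import *
aim()"
```

```text
t 40.83 tcp [0.4574 0.006  0.0977] x [ 0.403  0.913 -0.062] y [ 0.913 -0.397  0.095] F [-0.7  0.3 -1.5] g 0.245
bottom [0.464  0.0082 0.0349] n [-0.055  0.071  0.996] shift [ 0.0003 -0.0009 -0.0001]
```

Underside at 35 mm with no force; go a little lower and release.

Call:
apply_moves(commands=[[0.001, -0.001, 0.004, 0, 1], [0, 0, 0.002, 0, 1], [0, 0, 0, 0, 0.4], [0, 0, 0, 0, 0.0], [0, 0, 0, 0, -0.1]])

```text
clock: 41.3
position: [0.459, 0.0067, 0.092]
ee_rot: [0.836, 0.546, 0.002, 0.058]
ft_force: [-0.2, -0.0, 0.0]
grip_width: 0.548
```

```bash
python3 -c "
from h import *
top(); go(.4633,.0095,.078)"
```

```text
5090 2588 top [0.4581 0.0115 0.115 ] n [-0.074  0.034  0.997] bottom [0.4647 0.0085 0.0253]
t 41.35 tcp [0.4591 0.0067 0.0921] x [ 0.404  0.913 -0.06 ] y [ 0.912 -0.398  0.098] F [ 0.1  0.  -0.1] g 0.551
delta tool [0.0051 0.0013 0.014 ] dist 0.015 yawnow -23.5 turn None j7 -0.7
```

Call:
apply_moves(commands=[[0.003, 0.001, 0.007, 0, 0], [0.002, 0, 0.006, 0, 0.5], [0, 0, 0, 0, 1], [0, 0, 0, 0, 1], [0.0, 0.003, 0, 0, 1]])

```text
clock: 41.77
position: [0.4622, 0.0113, 0.077]
ee_rot: [0.836, 0.546, -0.001, 0.055]
ft_force: [-19.4, 6.3, 25.7]
grip_width: 0.259
```

Call:
apply_moves(commands=[[0.002, 0, 0, 0, 1], [0, 0, 0, 0, 1], [0, 0, 0, 0, 0.2], [0, 0, 0, 0, -0.1], [0, 0, 0, 0, -0.1]])

```text
clock: 42.18
position: [0.4609, 0.0134, 0.0761]
ee_rot: [0.836, 0.547, -0.004, 0.053]
ft_force: [-0.2, 0.4, 0.8]
grip_width: 0.549
```

```bash
python3 -c "
from h import *
top(); go(.4633,.0095,.078)"
```

```text
5907 3238 top [0.4593 0.0136 0.1149] n [-0.081  0.063  0.995] bottom [0.4666 0.0079 0.0254]
t 42.23 tcp [0.4609 0.0134 0.0761] x [ 0.402  0.913 -0.065] y [ 0.914 -0.397  0.085] F [ 0.2  0.4 -0.1] g 0.553
delta tool [-0.0027  0.0039 -0.0014] dist 0.005 yawnow -23.5 turn None j7 -0.72
```

Foot E rests at the same step as D (25–26 mm, also after a wiggle), so it is good and goes to the bin.

Call:
apply_moves(commands=[[0, 0.003, 0, 0, 0.5], [0, 0, 0, 0, 1], [0, 0, 0, 0, 1], [0, 0, -0.025, 0, 1], [0, 0, -0.035, 0, 1]], squeeze=60)

```text
clock: 42.65
position: [0.4562, 0.0172, 0.1308]
ee_rot: [0.836, 0.547, -0.01, 0.05]
ft_force: [0.4, 0.1, -1.0]
grip_width: 0.251
```

Call:
apply_moves(commands=[[0, 0, -0.04, 0, 1], [0, 0, -0.04, 0, 1], [0, 0, -0.04, 0, 1], [0.02, 0, 0, 0, 1], [0.0395, -0.004, -0.003, 0, 1]])

```text
clock: 43.07
position: [0.4718, 0.08, 0.2603]
ee_rot: [0.839, 0.542, -0.008, 0.052]
ft_force: [1.2, -0.4, -2.4]
grip_width: 0.249
```

Call:
apply_moves(commands=[[0.0395, -0.004, -0.003, 0, 1], [0.0395, -0.004, -0.003, 0, 1], [0.0395, -0.004, -0.003, 0, 1], [0.0395, -0.004, -0.003, 0, 1], [0.0395, -0.004, -0.003, 0, 1]])

```text
clock: 43.48
position: [0.5383, 0.2747, 0.263]
ee_rot: [0.841, 0.538, -0.005, 0.053]
ft_force: [1.4, -0.6, -0.7]
grip_width: 0.252
```

```bash
python3 -c "
from h import *
held(); go(.595,.43,.25,-26)"
```

```text
5055 3269 top [0.5357 0.2752 0.3017] n [-0.049  0.091  0.995] bottom [0.5401 0.267  0.2122]
t 43.53 tcp [0.5377 0.2829 0.2608] x [ 0.413  0.908 -0.063] y [ 0.909 -0.408  0.079] F [-6.6  2.5 -3.4] g 0.244
delta tool [ 1.58e-01 -8.80e-03  1.00e-04] dist 0.158 yawnow -24.2 turn 1.8 j7 -1.14
```

Call:
apply_moves(commands=[[0.038, -0.002, 0, 0, 1], [0.038, -0.002, 0, 0, 1], [0.038, -0.002, 0, 0, 1], [0.03, -0.002, 0, 0, 1], [0, 0, 0, 0, 1]])

```text
clock: 43.95
position: [0.5886, 0.4184, 0.2431]
ee_rot: [0.839, 0.542, -0.01, 0.05]
ft_force: [-0.6, 0.8, -0.6]
grip_width: 0.25
```

```bash
python3 -c "
from h import *
held(); go(.595,.43,.16,-26)"; python3 binck.py
```

```text
5293 3340 top [0.5864 0.4193 0.2817] n [-0.033  0.103  0.994] bottom [0.5894 0.4101 0.1922]
t 44.0 tcp [0.5886 0.4163 0.2435] x [ 0.413  0.908 -0.072] y [ 0.91  -0.408  0.074] F [-1.   0.2 -1.6] g 0.249
delta tool [ 0.0211 -0.0059  0.082 ] dist 0.085 yawnow -24.1 turn 1.9 j7 -1.27
in bin 3437 z [0.106 0.174 0.218] n [-0.41  -0.334] t [-0.649 -0.589]
floor [0.584 0.42  0.093] [ 0.098 -0.046  0.994] lip [-0.2693]
```

Call:
apply_moves(commands=[[0.025, 0.001, 0, 0, 1], [0.003, -0.002, 0.025, 0, 1], [0.003, -0.002, 0.025, 0, 1], [0.0, -0.002, 0.015, 0, 1], [0, 0, 0, 0, 1]])

```text
clock: 44.47
position: [0.6035, 0.4324, 0.1788]
ee_rot: [0.841, 0.538, -0.008, 0.053]
ft_force: [0.1, -0.6, -1.3]
grip_width: 0.251
```

```bash
python3 -c "
from h import *
held(); go(.599,.437,.158)"
```

```text
5189 3326 top [0.601  0.4333 0.2173] n [-0.045  0.111  0.993] bottom [0.605  0.4233 0.1279]
t 44.52 tcp [0.604  0.4324 0.1806] x [ 0.421  0.904 -0.069] y [ 0.906 -0.416  0.081] F [-0.6 -0.8 -1.6] g 0.249
delta tool [ 0.0036 -0.0083  0.0218] dist 0.024 yawnow -24.7 turn None j7 -1.3
```

Call:
apply_moves(commands=[[0.004, -0.005, 0.01, 0, 1], [0, -0.002, 0.01, 0, 1], [0, 0, 0, 0, 0.4], [0, 0, 0, 0, 0.0], [0, 0, -0.01, 0, -0.1]])

```text
clock: 44.93
position: [0.6013, 0.4359, 0.1727]
ee_rot: [0.842, 0.536, -0.005, 0.054]
ft_force: [0.6, 0.0, -0.9]
grip_width: 0.55
```

Call:
apply_moves(commands=[[0, 0, -0.03, 0, -0.1], [0, 0, -0.04, 0, -0.1], [0, 0, -0.035, 0, -0.1], [-0.02, 0, 0, -7, -0.1], [-0.04, 0, 0, -7, -0.1]])

```text
clock: 45.35
position: [0.5733, 0.3965, 0.2919]
ee_rot: [0.768, 0.639, -0.008, 0.05]
ft_force: [-0.3, -0.6, -0.5]
grip_width: 0.546
```

```bash
python3 binck.py; python3 -c "
from h import *
go(.6443,-.1336,.25,15.7)"
```

```text
in bin 2172 z [0.105 0.156 0.181] n [-0.38  -0.345] t [-0.67  -0.637]
in bin 2166 z [0.104 0.148 0.178] n [-0.41  -0.375] t [-0.616 -0.584]
floor [0.577 0.415 0.093] [ 0.099 -0.045  0.994] lip [-0.2693]
t 45.4 tcp [0.5733 0.3874 0.2946] x [ 0.179  0.98  -0.082] y [ 0.982 -0.174  0.069] F [ 1.3 -3.2  1.3] g 0.549
delta tool [-0.4945  0.1571  0.0964] dist 0.528 yawnow -10.0 turn -25.7 j7 -1.0
```

Call:
apply_moves(commands=[[-0.02, 0, 0.01, -7, -0.1], [-0.03, 0, 0, -7, -0.1], [-0.039, -0.003, 0, -7, -0.1], [-0.039, -0.005, 0.0, -4.7, -0.1], [-0.039, -0.005, 0, 0, -0.1]])

```text
clock: 45.82
position: [0.5702, 0.2215, 0.3079]
ee_rot: [0.598, 0.8, -0.016, 0.05]
ft_force: [0.1, -0.4, 0.5]
grip_width: 0.55
```

Call:
apply_moves(commands=[[-0.039, -0.005, 0.003, 0, -0.1], [-0.039, -0.005, 0.003, 0, -0.1], [-0.039, -0.005, 0.003, 0, -0.1], [-0.039, -0.005, 0.003, 0, -0.1], [-0.039, -0.005, 0.003, 0, -0.1]])

```text
clock: 46.23
position: [0.6023, 0.0186, 0.3235]
ee_rot: [0.597, 0.8, -0.011, 0.055]
ft_force: [1.0, -0.4, -0.6]
grip_width: 0.552
```

```bash
python3 -c "
from h import *
go(.6443,-.1336,.17,15.7)"
```

```text
t 46.23 tcp [0.6023 0.0186 0.3235] x [-0.282  0.954 -0.102] y [0.957 0.288 0.048] F [ 1.  -0.4 -0.6] g 0.552
delta tool [-0.1413 -0.0109  0.1685] dist 0.22 yawnow 16.7 turn 1.0 j7 0.06
```

Call:
apply_moves(commands=[[-0.032, -0.002, 0.025, 1, -0.1], [-0.032, -0.002, 0.025, 0, -0.1], [-0.032, -0.002, 0.025, 0, -0.1], [-0.03, -0.002, 0.03, 0, -0.1], [-0.01, 0, 0.03, 0, -0.1]])

```text
clock: 46.65
position: [0.6473, -0.1402, 0.2195]
ee_rot: [0.608, 0.791, -0.005, 0.068]
ft_force: [-0.2, -1.2, 0.7]
grip_width: 0.549
```

Call:
apply_moves(commands=[[0, 0, 0.015, 0, -0.1], [0, 0, 0, 0, -0.1]])

```text
clock: 46.82
position: [0.6471, -0.1477, 0.2007]
ee_rot: [0.61, 0.789, -0.008, 0.067]
ft_force: [-1.2, 0.9, -1.7]
grip_width: 0.546
```

```bash
python3 -c "
from h import *
img,d,K,T=cam('wrist'); feet(img,d,K,T)
go(.6443,-.1336,.095,15.7)"
```

```text
([683.2, -55.9], [22.2, 22.3], 77.7, 0.0896, 255, [322.0, 56.0])
([644.3, -133.8], [21.7, 22.2], 15.9, 0.0897, 11, [241.0, 148.0])
([666.6, -318.7], [21.8, 22.7], 38.1, 0.0896, 255, [216.0, 332.0])
t 46.87 tcp [ 0.6475 -0.1474  0.2023] x [-0.246  0.962 -0.115] y [0.964 0.255 0.071] F [-1.3 -0.8  0.1] g 0.552
delta tool [ 0.0265 -0.0072  0.1047] dist 0.108 yawnow 14.8 turn -0.9 j7 0.27
```

Call:
apply_moves(commands=[[0.016, -0.007, 0.02, -0.9, -0.1], [0.01, 0, 0.035, 0, -0.1], [0, 0, 0.03, 0, -0.1], [0, 0, 0.012, 0, -0.1], [0, 0, 0, 0, -0.1]])

```text
clock: 47.28
position: [0.6509, -0.1287, 0.1146]
ee_rot: [0.602, 0.795, -0.003, 0.075]
ft_force: [-0.0, -0.3, 0.0]
grip_width: 0.546
```

```bash
python3 -c "
from h import *
go(.6443,-.1337,.058,15.8)"
```

```text
t 47.28 tcp [ 0.6509 -0.1287  0.1146] x [-0.264  0.957 -0.122] y [0.957 0.275 0.086] F [-0.  -0.3  0. ] g 0.546
delta tool [ 0.0038 -0.0126  0.0557] dist 0.057 yawnow 16.0 turn 0.2 j7 0.22
```

Call:
apply_moves(commands=[[0.002, -0.012, 0.005, 0, -0.1], [0.001, 0, 0.025, 0, -0.1], [0, 0, 0.018, 0, -0.1], [0, 0, 0.006, 0, 0.0], [0, 0, 0, 0, 0.6]])

```text
clock: 47.7
position: [0.6525, -0.1321, 0.073]
ee_rot: [0.601, 0.795, 0.002, 0.082]
ft_force: [-0.4, 0.7, 0.1]
grip_width: 0.377
```

Call:
apply_moves(commands=[[0, 0, 0, 0, 1], [0, 0, 0, 0, 1], [0, 0, 0, 0, 1], [0, 0, -0.03, 0, 1], [0, 0, -0.04, 0, 1]])

```text
clock: 48.12
position: [0.6416, -0.125, 0.1423]
ee_rot: [0.601, 0.795, 0.0, 0.079]
ft_force: [1.0, 0.4, -0.2]
grip_width: 0.251
```

Call:
apply_moves(commands=[[0, 0, -0.04, 0, 1], [0, 0, -0.01, 0, 1], [0, 0, 0, 0, 1]])

```text
clock: 48.37
position: [0.6375, -0.119, 0.2047]
ee_rot: [0.6, 0.795, 0.003, 0.084]
ft_force: [0.2, -0.2, -0.7]
grip_width: 0.247
```

```bash
python3 -c "
from h import *
aim()"
```

```text
t 48.37 tcp [ 0.6375 -0.119   0.2047] x [-0.265  0.955 -0.13 ] y [0.954 0.279 0.107] F [ 0.2 -0.2 -0.7] g 0.247
bottom [ 0.6102 -0.019   0.2221] n [ 0.269 -0.949  0.163] shift [ 0.0655 -0.1325 -0.023 ]
```

```bash
sed -i 's/        nn\/=l; k=/        nn\/=l\n        if abs(nn[2])<vz: continue\n        k=/; s/def rans(q,tol=.002,n=400)/def rans(q,tol=.002,n=400,vz=0)/; s/rans(p\[k\],.0015)/rans(p[k],.0015,800,.95)/; s/>z+.02)&(p\[...,2\]<z+.055)/>z+.005)\&(p[...,2]<z+.055)/' h.py; python3 -c "
from h import *
aim()"
```

```text
t 48.42 tcp [ 0.6379 -0.119   0.2043] x [-0.265  0.955 -0.131] y [0.954 0.279 0.107] F [ 0.4 -0.1  0.5] g 0.248
bottom [ 0.6366 -0.1189  0.1305] n [-0.007  0.02   1.   ] shift [ 0.1679 -0.1297 -0.0364]
```

Call:
apply_moves(commands=[[0.029, -0.0215, -0.006, 0, 1], [0.029, -0.0215, -0.006, 0, 1], [0.029, -0.0215, -0.006, 0, 1], [0.029, -0.0215, -0.006, 0, 1], [0.029, -0.0215, -0.006, 0, 1]])

```text
clock: 48.88
position: [0.4869, -0.0107, 0.1904]
ee_rot: [0.605, 0.793, -0.001, 0.078]
ft_force: [1.2, 0.4, 0.2]
grip_width: 0.245
```

Call:
apply_moves(commands=[[0.022, -0.02, -0.003, 0, 1], [0, 0, 0, 0, 1], [0, 0, 0, 0, 1]])

```text
clock: 49.13
position: [0.4536, 0.0096, 0.1835]
ee_rot: [0.602, 0.795, -0.004, 0.075]
ft_force: [-0.1, -1.0, -1.0]
grip_width: 0.247
```

```bash
python3 -c "
from h import *
aim()"
```

```text
t 49.13 tcp [0.4536 0.0096 0.1835] x [-0.263  0.957 -0.125] y [0.958 0.275 0.084] F [-0.1 -1.  -1. ] g 0.247
bottom [0.4515 0.0096 0.1096] n [0.005 0.02  1.   ] shift [-0.0039  0.011   0.0014]
```

Call:
apply_moves(commands=[[-0.004, 0.011, 0, 0, 1], [0.002, -0.001, 0.018, 0, 1], [0.002, -0.001, 0.018, 0, 1], [0.002, -0.001, 0.01, 0, 1], [0, 0, 0, 0, 1]])

```text
clock: 49.6
position: [0.4684, 0.0062, 0.1337]
ee_rot: [0.604, 0.794, -0.005, 0.073]
ft_force: [-1.1, -0.9, -1.2]
grip_width: 0.244
```

```bash
python3 -c "
from h import *
aim()"
```

```text
t 49.6 tcp [0.4684 0.0062 0.1337] x [-0.259  0.958 -0.122] y [0.96 0.27 0.08] F [-1.1 -0.9 -1.2] g 0.244
bottom [0.4678 0.0072 0.0597] n [-0.009  0.009  1.   ] shift [ 0.0027 -0.0039 -0.0006]
```

Call:
apply_moves(commands=[[0.003, -0.004, 0.005, 0, 1], [0.001, -0.001, 0.007, 0, 1], [0.001, -0.001, 0.007, 0, 1], [0, 0, 0, 0, 1]], squeeze=30)

```text
clock: 49.98
position: [0.4659, 0.0075, 0.1162]
ee_rot: [0.605, 0.793, -0.003, 0.075]
ft_force: [-3.1, -0.9, 0.5]
grip_width: 0.246
```

```bash
python3 -c "
from h import *
aim()"
```

```text
t 49.98 tcp [0.4659 0.0075 0.1162] x [-0.258  0.958 -0.123] y [0.959 0.269 0.086] F [-3.1 -0.9  0.5] g 0.246
bottom [0.4643 0.0092 0.0422] n [0.    0.001 1.   ] shift [-0.0001 -0.0011 -0.0001]
```

Call:
apply_moves(commands=[[0, -0.002, 0.003, 0, 1], [0, -0.001, 0.004, 0, 1], [0, 0, 0, 0, 1]])

```text
clock: 50.28
position: [0.4668, 0.0067, 0.1161]
ee_rot: [0.605, 0.793, -0.002, 0.078]
ft_force: [-6.6, 1.1, -11.5]
grip_width: 0.246
```

```bash
python3 -c "
from h import *
aim()"
```

```text
t 50.28 tcp [0.4668 0.0067 0.1161] x [-0.256  0.958 -0.126] y [0.959 0.269 0.092] F [ -6.6   1.1 -11.5] g 0.246
bottom [0.4627 0.0084 0.042 ] n [0.027 0.002 1.   ] shift [0.0003 0.0007 0.    ]
```

Call:
apply_moves(commands=[[0, 0, 0, 0, 0.4], [0, 0, 0, 0, 0.0], [0, 0, 0, 0, -0.1], [0, 0, 0, 0, -0.1]])

```text
clock: 50.67
position: [0.467, 0.0068, 0.1163]
ee_rot: [0.605, 0.793, -0.001, 0.079]
ft_force: [-0.1, 0.1, -0.2]
grip_width: 0.549
```

```bash
python3 -c "
from h import *
aim()"
```

```text
t 50.67 tcp [0.467  0.0068 0.1163] x [-0.257  0.958 -0.127] y [0.959 0.269 0.094] F [-0.1  0.1 -0.2] g 0.549
bottom [0.4633 0.0086 0.0425] n [ 0.023 -0.002  1.   ] shift [ 0.0002  0.     -0.    ]
```

Call:
apply_moves(commands=[[0.001, -0.003, 0.01, 0, -0.1], [0.001, -0.001, 0.008, 0, 0.3], [0, 0, 0, 0, 1], [0, 0, 0, 0, 1], [0.003, 0, 0, 0, 1]])

```text
clock: 51.13
position: [0.462, 0.0059, 0.0952]
ee_rot: [0.605, 0.792, -0.005, 0.079]
ft_force: [-5.8, -13.9, 21.5]
grip_width: 0.259
```

Call:
apply_moves(commands=[[-0.005, 0.0, 0.002, 0, 1], [0.002, 0, 0.002, 0, 1], [0, 0, 0, 0, 0.3], [0, 0, 0, 0, -0.1], [0, 0, 0, 0, -0.1]])

```text
clock: 51.55
position: [0.4621, 0.0004, 0.0934]
ee_rot: [0.606, 0.792, -0.007, 0.079]
ft_force: [0.3, 0.2, 0.1]
grip_width: 0.547
```

```bash
python3 -c "
from h import *
aim()"
```

```text
t 51.55 tcp [4.621e-01 4.000e-04 9.340e-02] x [-0.254  0.958 -0.133] y [0.96  0.266 0.084] F [0.3 0.2 0.1] g 0.547
bottom [0.4646 0.0094 0.0421] n [-0.066 -0.083  0.994] shift [-0.0003 -0.0014 -0.0001]
```

Foot C stays at about 42–44 mm, supported by the funnel and unable to enter GO even after a wiggle. It is too big and goes to the tray.

Call:
apply_moves(commands=[[0.005, 0, 0, 0, 0.3], [0, 0, 0, 0, 1], [0, 0, 0, 0, 1], [0, 0, 0, 0, 1], [0, 0, -0.025, 0, 1]], squeeze=60)

```text
clock: 52.02
position: [0.4556, 0.0079, 0.1137]
ee_rot: [0.606, 0.792, -0.009, 0.076]
ft_force: [0.8, -0.6, -1.1]
grip_width: 0.246
```

Call:
apply_moves(commands=[[0, 0, -0.035, 0, 1], [0, 0, -0.035, 0, 1], [0, 0, -0.02, 0, 1], [0, 0, 0, 0, 1]])

```text
clock: 52.35
position: [0.4447, 0.0193, 0.2078]
ee_rot: [0.605, 0.793, -0.009, 0.075]
ft_force: [-0.6, -0.2, -0.7]
grip_width: 0.249
```

```bash
python3 -c "
from h import *
aim(); go(.495,-.375,.19)"
```

```text
t 52.35 tcp [0.4447 0.0193 0.2078] x [-0.256  0.958 -0.13 ] y [0.96  0.268 0.077] F [-0.6 -0.2 -0.7] g 0.249
bottom [0.4477 0.0238 0.1578] n [-0.053 -0.092  0.994] shift [-0.0184  0.011   0.0033]
t 52.4 tcp [0.4444 0.019  0.2061] x [-0.256  0.958 -0.13 ] y [0.961 0.267 0.076] F [ 0.3 -0.7 -1.8] g 0.252
delta tool [-0.3883 -0.058   0.0629] dist 0.398 yawnow 15.6 turn None j7 0.02
```

Call:
apply_moves(commands=[[-0.039, -0.0058, 0.004, 0, 1], [-0.039, -0.0058, 0.004, 0, 1], [-0.039, -0.0058, 0.004, 0, 1], [-0.039, -0.0058, 0.004, 0, 1], [-0.039, -0.0058, 0.004, 0, 1]])

```text
clock: 52.82
position: [0.4692, -0.1756, 0.2036]
ee_rot: [0.598, 0.798, -0.01, 0.073]
ft_force: [2.2, -0.2, -0.2]
grip_width: 0.248
```

Call:
apply_moves(commands=[[-0.039, -0.0058, 0.004, 0, 1], [-0.039, -0.0058, 0.004, 0, 1], [-0.039, -0.0058, 0.004, 0, 1], [-0.035, -0.0058, 0.004, 0, 1], [0, 0, 0, 0, 1]])

```text
clock: 53.23
position: [0.4844, -0.3444, 0.1948]
ee_rot: [0.601, 0.796, -0.014, 0.068]
ft_force: [-1.4, 0.4, -1.9]
grip_width: 0.25
```

```bash
python3 -c "
from h import *
aim(); go(.492,-.38,.065)"
```

```text
t 53.23 tcp [ 0.4844 -0.3444  0.1948] x [-0.267  0.956 -0.125] y [0.959 0.276 0.06 ] F [-1.4  0.4 -1.9] g 0.25
bottom [ 0.4856 -0.3413  0.1445] n [-0.024 -0.075  0.997] shift [ 0.3405  0.0753 -0.0384]
t 53.28 tcp [ 0.4846 -0.3412  0.1941] x [-0.269  0.955 -0.123] y [0.959 0.278 0.06 ] F [-0.5  1.6 -1.3] g 0.251
delta tool [-0.0232 -0.0114  0.1325] dist 0.135 yawnow 16.1 turn None j7 0.77
```

Call:
apply_moves(commands=[[-0.024, -0.003, 0.015, 0, 1], [0, -0.002, 0.035, 0, 1], [0, -0.002, 0.035, 0, 1], [0.0, -0.002, 0.02, 0, 1], [0, 0, 0, 0, 1]])

```text
clock: 53.7
position: [0.4913, -0.3746, 0.0822]
ee_rot: [0.6, 0.797, -0.013, 0.064]
ft_force: [-0.7, 1.1, -0.5]
grip_width: 0.25
```

```bash
python3 -c "
from h import *
aim(); go(.492,-.38,.06)"
```

```text
t 53.7 tcp [ 0.4913 -0.3746  0.0822] x [-0.271  0.955 -0.117] y [0.959 0.279 0.057] F [-0.7  1.1 -0.5] g 0.25
bottom [ 0.4942 -0.3697  0.032 ] n [-0.045 -0.1    0.994] shift [ 0.37    0.076  -0.0394]
t 53.75 tcp [ 0.4918 -0.3745  0.0839] x [-0.271  0.955 -0.118] y [0.958 0.279 0.057] F [-1.5  0.4 -1.3] g 0.25
delta tool [-0.0025 -0.0027  0.0242] dist 0.024 yawnow 16.3 turn None j7 0.81
```

Call:
apply_moves(commands=[[-0.002, -0.002, 0.012, 0, 1], [0, 0, 0.008, 0, 1], [0, 0, 0, 0, 0.4], [0, 0, 0, 0, 0.1], [0, 0, -0.005, 0, -0.1]])

```text
clock: 54.17
position: [0.4942, -0.3773, 0.0706]
ee_rot: [0.599, 0.798, -0.012, 0.066]
ft_force: [0.2, 0.5, -1.0]
grip_width: 0.549
```

Call:
apply_moves(commands=[[0, 0, -0.03, 0, -0.1], [0, 0, -0.04, 0, -0.1], [0, 0, -0.04, 0, -0.1], [0, 0, -0.04, 0, -0.1], [0, 0, 0, 0, -0.1]])

```text
clock: 54.58
position: [0.4803, -0.3614, 0.2309]
ee_rot: [0.599, 0.798, -0.012, 0.068]
ft_force: [1.3, -0.5, 0.9]
grip_width: 0.546
```

```bash
python3 - <<'E'
from h import *
st()
img,d,K,T=cam('wrist'); feet(img,d,K,T)
img2,d2,K2,T2=cam('scene'); save('n.png',np.hstack([cv2.resize(img2,(440,330)),cv2.resize(img,(360,270))[:270] if 0 else cv2.copyMakeBorder(cv2.resize(img,(360,270)),0,60,0,0,cv2.BORDER_CONSTANT)]))
E
python3 chk.py
```

```text
t 54.58 tcp [ 0.4803 -0.3614  0.2309] x [-0.274  0.954 -0.123] y [0.957 0.283 0.063] F [ 1.3 -0.5  0.9] g 0.546
([665.7, -319.6], [22.8, 22.6], 37.9, 0.0894, 255, [448.0, 162.0])
([496.6, -372.3], [21.7, 21.9], 16.4, 0.0936, 12, [254.0, 170.0])
([453.2, -433.1], [22.4, 22.2], 65.8, 0.0936, 11, [190.0, 218.0])
([635.8, -386.5], [22.0, 23.1], 50.0, 0.0897, 255, [387.0, 218.0])
([715.3, -368.8], [22.9, 22.1], 10.7, 0.0894, 255, [466.0, 221.0])
([534.1, -426.9], [22.3, 22.1], 77.1, 0.0935, 11, [275.0, 232.0])
t 54.68 tcp [ 0.4788 -0.3606  0.2245] x [-0.275  0.954 -0.118] y [0.957 0.283 0.059] F [-0.9 -0.  -0.8] g 0.55
tcp n -0.5884 t 0.1142 yaw 16.45031878658168
scene 2164 ztop 0.169 zmin 0.0828 lip n [-0.2922 -0.2804 -0.2668] t [-0.6828 -0.566 ] front n -0.4316
 panel [(np.float64(-0.279), 22), (np.float64(-0.277), 52), (np.float64(-0.275), 33), (np.float64(-0.273), 22), (np.float64(-0.257), 40), (np.float64(-0.255), 76), (np.float64(-0.253), 58), (np.float64(-0.251), 25)]
side 432 ztop 0.1519 zmin 0.0833 lip n [-0.3551 -0.3306 -0.3099] t [-0.6846 -0.5666] front n -0.4275
 panel [(np.float64(-0.253), 83), (np.float64(-0.251), 152), (np.float64(-0.249), 89)]
```

View pics/n.png

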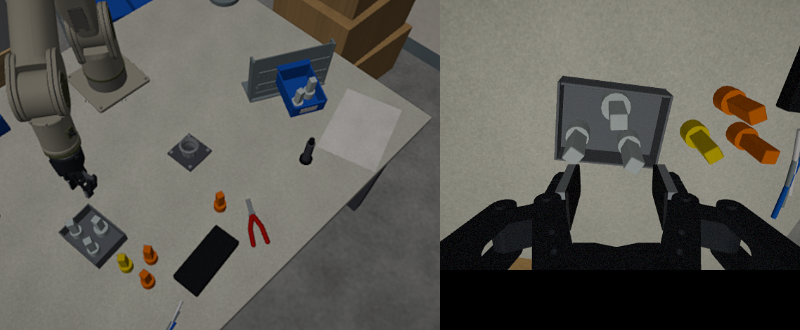

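The picture shows two feet in the hung bin at (303,90) and three in the tray at (90,235). The bystanders have not been moved, and no aluminium feet are left on the bench. Handing in.

```bash
python3 -c "
from h import *
print(workorder.hand_in())"
```

```text
the job is handed in; nothing more can be done
None
```

The blue bin hangs by its lip on the upper rail, and all five aluminium feet present were tried in the gauge and sorted. I handed the job in at about 55 s; it reports no verdict.

| Foot (my label) | Where it settled (underside) | Result | Placed in |
|---|---|---|---|
| A | about 8 mm, on the gauge floor | too small | tray |
| B | about 8 mm, on the gauge floor | too small | tray |
| C | about 42 mm, did not enter GO | too big | tray |
| D | about 25 mm, on the step | good | bin |
| E | about 25 mm, on the step | good | bin |

- **Final checks:** The last pictures show the three tray feet standing upright, the two good feet in the hung bin, and the gripper clear of everything. The bin droops about 0.1 rad, sits about 5 mm off the rail's middle, and did not shift when loaded. The pliers, case and marker look undisturbed. The orange and yellow look-alikes were not touched.
- **What went wrong on the way:**
  - Foot A first jammed askew in the gauge; I straightened it and it dropped through.
  - D, E and C settled slightly tilted, so I regripped and released each once more. Their heights did not change.
  - C read 42 mm rather than the nominal 44 mm; I took that as measurement offset plus tilt.
  - Foot D slid about 4 cm toward the front wall inside the bin but is still well within it.
  - The tool's tilt drifted up to about 9° during the run, with no effect on the placements.

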